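# Put the dust covers over the watch movements

### The job

Cover each of the four watch movements with the glass dust cover of its own size and shape, so that every cover stands flat on its white stand over the movement, the square and oblong ones lined up with their stands. Set the glass down gently: do not drop a cover or tip it over. Leave the parts jar and the loupe where they are.

Things in the scene. Friction and masses are not known exactly. Their poses are not given: they have to be found in the camera images.
- cover_large_grip (a point): Large round clear-glass dust cover: 76 mm outside diameter, inside 70 mm, glass 38 mm tall, wall 3 mm, open below, thin steel band round its rim; on top stands a black grip 24 mm tall, a round knob 16 mm in diameter. This point is the centre of the knob, on the cover's axis, 50 mm above the rim (the rim rests on the bench at the start); z up. About 110 g. Lift it by the knob from above: the flat top of the glass lies 12 mm below this point.
- cover_small_grip (a point): Small round clear-glass dust cover: 52 mm outside diameter, inside 46 mm, glass 34 mm tall, wall 3 mm, open below, thin steel band round its rim; on top stands a black grip 24 mm tall, a round knob 14 mm in diameter. This point is the centre of the knob, on the cover's axis, 46 mm above the rim; z up. About 60 g. The glass top lies 12 mm below this point.
- cover_square_grip (a point): Square clear-glass dust cover: 62 x 62 mm outside, inside 56 x 56 mm, glass 34 mm tall, wall 3 mm, open below, thin steel band round its rim; on top stands a black grip 24 mm tall, a bar 30 mm long (along x) and 12 mm thick (along y). This point is the bar's centre, over the middle of the cover, 46 mm above the rim; x along the bar and along two sides of the cover, z up. About 90 g. The glass top lies 12 mm below this point.
- cover_oblong_grip (a point): Oblong clear-glass dust cover: 86 mm (x) by 48 mm (y) outside, inside 80 x 42 mm, glass 34 mm tall, wall 3 mm, open below, thin steel band round its rim; on top stands a black grip 24 mm tall, a bar 30 mm long (along x) and 12 mm thick (along y). This point is the bar's centre, over the middle of the cover, 46 mm above the rim; x along the bar and the cover's long side, z up. About 100 g. The glass top lies 12 mm below this point.
- stand_large: Fixed round white stand, plate 98 mm in diameter and 6 mm thick, with a large round pocket-watch movement in a black holder 50 mm in diameter at its centre, whose top is 18 mm above the bench (the movement 3 mm higher). It never moves. A thin grey line inlaid in the plate shows where the cover's rim stands. It takes the large round cover. Origin: centre of the underside, on the bench; z up. 
- stand_small: Fixed round white stand, plate 72 mm in diameter and 6 mm thick, with a small round wristwatch movement in a black holder 28 mm in diameter at its centre, top 18 mm above the bench (the movement 3 mm higher). It never moves. A thin grey line inlaid in the plate shows where the cover's rim stands. It takes the small round cover. Origin: centre of the underside, on the bench; z up. 
- stand_square: Fixed square white stand, plate 82 x 82 mm and 6 mm thick, with a square movement in a black holder 36 x 36 mm at its centre, top 18 mm above the bench (the movement 3 mm higher). It never moves. A thin grey line inlaid in the plate shows where the cover's rim stands. It takes the square cover, sides parallel (either way round). Origin: centre of the underside, on the bench; z up. x and y along the sides.
- stand_oblong: Fixed oblong white stand, plate 108 mm (x) by 68 mm (y) and 6 mm thick, with a long narrow movement in a black holder 60 x 22 mm at its centre, top 18 mm above the bench (the movement 3 mm higher). It never moves. A thin grey line inlaid in the plate shows where the cover's rim stands. It takes the oblong cover, long side along x (either way round). Origin: centre of the underside, on the bench; z up. 
- jar_center (a point): Glass parts jar with an aluminium lid, 58 mm in diameter, 63 mm tall, standing loose on the bench; to be left where it is. This point is its centre, half-way up.
- loupe_center (a point): Black eye loupe, 38 mm in diameter at the foot, 28 mm tall, standing loose on the bench; to be left where it is. This point is its centre, half-way up. Other things on the bench among these (a black stand of oil cups, a screwdriver, tweezers, a shallow blue tray) are lower than 25 mm.
There are look-alikes about, which are no part of the job. What is shaped like the part that bears cover_oblong_grip but blue, red or yellow is not meant.

How it is judged:
By the outcome, as a careful person would: the job done as asked, in the order asked, and still so for the second after the job is handed in, with the robot touching nothing.
It also fails if it takes over 102 s, if anything falls off the work surface, if the arm or the gripper's body presses on something with over 40 N, if the wrist force passes 120 N, or if a joint passes its speed limit or range.

### The arm

A 7-joint arm with a two-finger parallel gripper is mounted at the origin on the work surface. World frame = base frame: x ahead of the robot, y to its left, z up, the work surface at z = 0. Lengths are in m, angles in rad, forces in N, time in s.
With the tool pointing down it reaches from about 0.425 to 0.925 m from the base axis. Payload 6.8 kg.
Tool frame: the origin (TCP) lies at the very end of the fingers, on their centre line; the grasp point (between the pads) lies 19 mm behind it; y points along the fingers, z is the direction in which the jaws open and shut, and the axes are right-handed (so a half turn about y gives the same grasp; the last joint's range is limited). The gripper opens to 85 mm and grips with 20 to 120 N. Pads are 22 mm wide; open, the fingers measure 114 mm over their backs; the gripper's body (76 mm by 85 mm) begins 54 mm behind the grasp point. The pads swing forward as they close: fully open they stand 13 mm farther back than shut.
Start: joints at [-1.324, 0.477, 0.022, 1.555, -0.011, 1.109, -0.083], TCP at [0.234, 0.633, 0.201] pointing down, gripper open.
Joint ranges: [-2.96, 2.96], [-0.34, 2.1], [-1.41, 1.46], [0.24, 2.44], [-1.37, 4.51], [0.17, 1.92], [-2.96, 2.96]. Speed limits (rad/s): [2.39, 2.39, 3.14, 3.14, 3.14, 3.14, 3.14].

### API

Orientations are given as a rotation vector (axis times angle).
In Python, from bench import r gives the robot as it stands.
- The arm moves only by the tool drive_tool, never from a script. Its argument "series" is a list of rows, each a list of 7 numbers: the shift along the tool's x, y, z in mm, then the turn, a rotation vector about the tool's x, y, z in degrees, then the finger opening in mm, from 0 to 85.4. In form: [[tx, ty, tz, wx, wy, wz, grip], ...]. A call has 1 to 5 rows; each row is the pose to reach, as a shift and turn from the pose measured when the call began, along the tool's axes at that moment; what a row does not reach only later rows make up. A row lasts 1/10 s, in which the tool goes at most 50 mm and 8.59 degrees, less where a joint would pass 70% of its speed; a pose out of reach is approached as far as the arm can. A call with a gripper value outside its range is refused whole. The fingers move at their own pace and stop on an object; "squeeze" is the grip in N (left out, the last holds). Time passes only in rows, so rows that repeat a pose let the fingers close. It gives the time, the measured TCP pose, the force and the opening at its end, in the units of the state.
- r.get_obs(): the state, without advancing time (a new reading comes with each control period).
- r.grab_frame(name): name is "scene" or "top" or "wrist"; returns a dict with "frame" (384x512x3 uint8, blue, green, red), "intrinsics" (3x3 intrinsics, pixels), "rvec" (rotation vector, rad) and "tvec" (3), from world to camera coordinates, as OpenCV has them. Camera axes: x right, y down, z forward; pixel columns grow to the right and rows downward; lengths in m; the calibration is good to about 2 mm. A picture is of the moment at which its call begins. There is no depth.
- r.hand_in(): hands the job in, once; it reports no verdict.
The state is a dict: "clock": time; "joints": joint angles; "qvel": joint speeds; "tau": joint torques, N m; "tcp_pos": TCP position; "orientation": TCP orientation; "contact_force": force on the tool from outside, world axes, zero at the start; "moment": the same for the moment, N m; "grip_width": finger opening in m.
Only numpy, scipy, OpenCV 4.12 (cv2) and the standard library are available. Lean on these libraries where they do the work, as an engineer would, in place of code of your own. Each camera call takes 0.05 s, during which the arm holds its last target.

## Working session

There is one attempt and no reset: what is moved stays moved. The work goes in short steps, Python scripts to look and compute and a tool call to move; the robot and the scene stay as the last step left them, time stands still between calls to the robot, and variables do not carry over. Pictures are saved under pics/ and viewed, and the job is handed in when it is done.

Besides the shell and the picture viewer there is one more tool, called after "Request:" by a JSON object that holds its "method" and its "body". drive_tool: Moves the arm, as the interface text tells. Its arguments: {"type":"object","properties":{"series":{"type":"array","items":{"type":"array","items":{"type":"number"}}},"squeeze":{"type":"number"}},"required":["series"]}

```bash
ls; mkdir -p pics; cat > h.py <<'E'
import numpy as np, cv2
from scipy.spatial.transform import Rotation as R
from bench import r
def grab(n,fn=None):
    d=r.grab_frame(n)
    if fn: cv2.imwrite('pics/'+fn+'.png',d['frame']); np.savez('pics/'+fn+'.npz',K=d['intrinsics'],rv=d['rvec'],tv=d['tvec'])
    return d
def ray(fn,u,v,z):
    d=np.load('pics/'+fn+'.npz'); Rm=R.from_rotvec(np.ravel(d['rv'])).as_matrix()
    c=-Rm.T@np.ravel(d['tv']); w=Rm.T@np.linalg.inv(d['K'])@np.array([u,v,1.])
    return c+w*(z-c[2])/w[2]
def proj(fn,P):
    d=np.load('pics/'+fn+'.npz'); return cv2.projectPoints(np.array(P,float).reshape(-1,1,3),d['rv'],d['tv'],d['K'],None)[0].reshape(-1,2)
def crop(fn,u0,v0,u1,v1,k,out):
    im=cv2.imread('pics/'+fn+'.png')[v0:v1,u0:u1]; cv2.imwrite('pics/'+out+'.png',cv2.resize(im,None,fx=k,fy=k,interpolation=cv2.INTER_CUBIC))
E
python3 - <<'E'
from h import *
o=r.get_obs()
for k,v in o.items(): print(k,np.round(v,4))
print(R.from_rotvec(o['orientation']).as_matrix().round(3))
for n in ['scene','top','wrist']:
    d=grab(n,n+'0'); 
E
```

```text
pics
clock 0.0
joints [-1.3241  0.4778  0.0223  1.5565 -0.0115  1.1093 -0.0831]
qvel [ 0.0026  0.0008  0.0001 -0.0006 -0.0012  0.0016 -0.0016]
tau [ 6.00000e-04 -5.96454e+01  1.60860e+00 -2.81193e+01  1.25000e-02
  9.40000e-03  0.00000e+00]
tcp_pos [0.2343 0.6323 0.2001]
orientation [-1.5546  0.2786 -0.2783]
contact_force [0.7627 0.1687 0.915 ]
moment [-0.0264 -0.0254  0.0085]
grip_width 0.0852
[[ 0.938 -0.001  0.347]
 [-0.347 -0.002  0.938]
 [ 0.    -1.    -0.002]]
```

View pics/scene0.png

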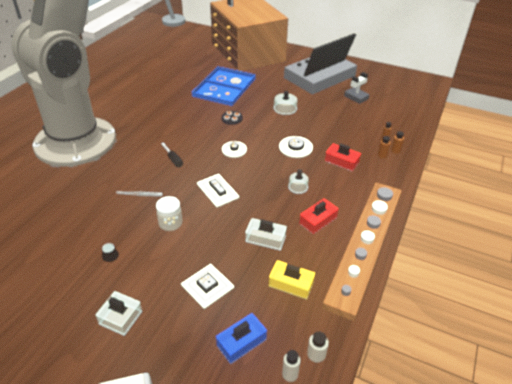

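View pics/top0.png

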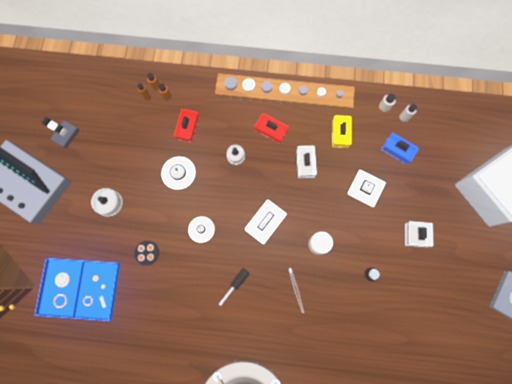

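View pics/wrist0.png

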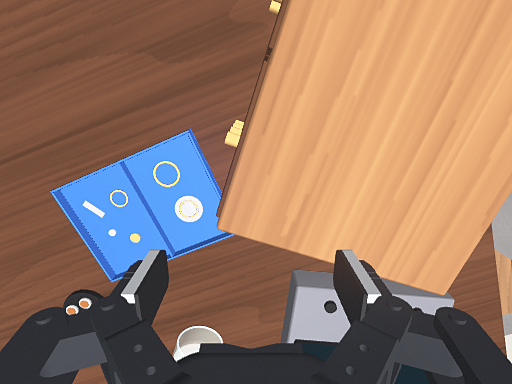

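```bash
python3 - <<'E'
from h import *
print(proj('top0',[[0.234,0.633,0.2],[0,0,0],[.5,0,0],[.5,.3,0],[.9,0,0]]), proj('scene0',[[0.234,0.633,0.2],[.5,0,0],[.5,.3,0]]))
d=np.load('pics/top0.npz');print(d['K']); Rm=R.from_rotvec(np.ravel(d['rv'])).as_matrix();print(-Rm.T@np.ravel(d['tv']))
crop('top0',70,100,270,250,4,'tA'); crop('top0',240,100,440,250,4,'tB')
E
```

```text
[[-33.61474921 288.52750113]
 [242.48442776 410.00832807]
 [263.68042408 216.05194884]
 [160.13568138 204.69546536]
 [277.50175997  89.5782401 ]] [[240.95437586  14.39356486]
 [223.47043943 190.43514007]
 [269.84009753 131.78619049]]
[[364.58390174   0.         257.84205838]
 [  0.         364.58390174 189.04324453]
 [  0.           0.           1.        ]]
[ 0.33018373 -0.00841195  1.0297509 ]
```

View pics/tA.png

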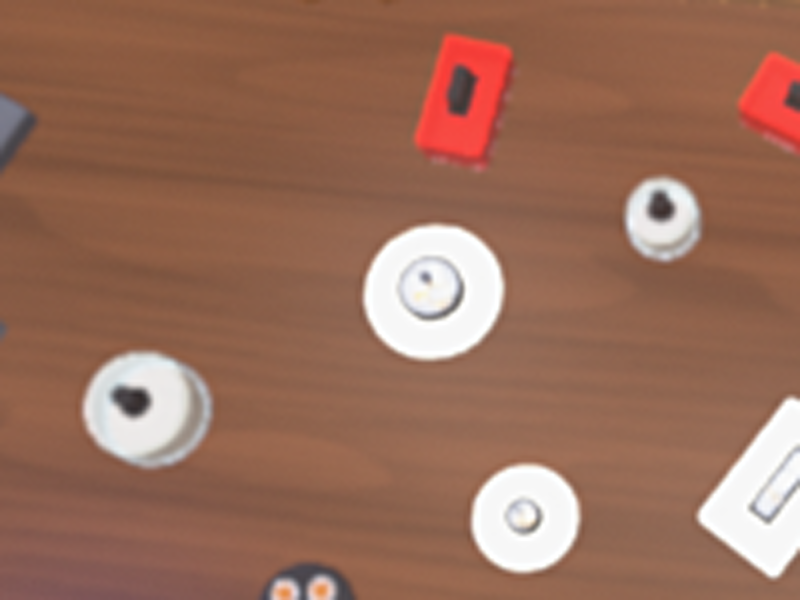

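View pics/tB.png

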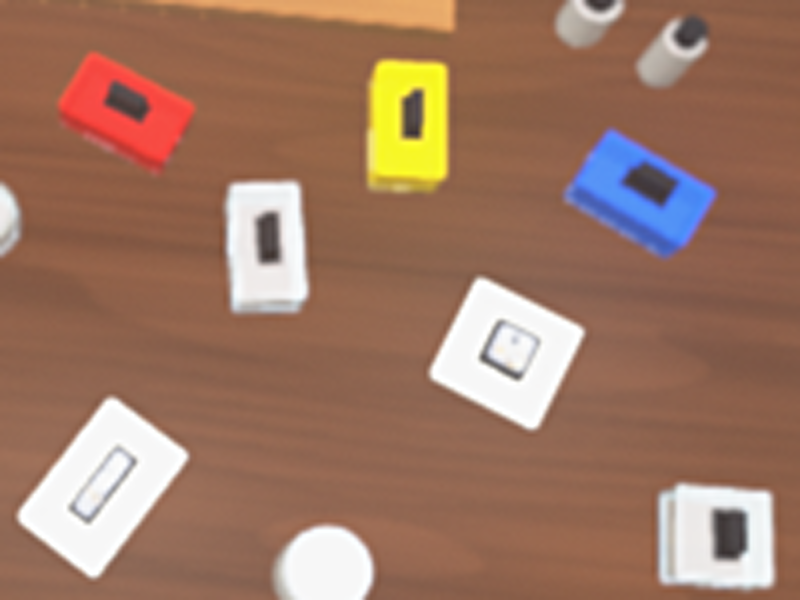

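```bash
python3 - <<'E'
from h import *
A=lambda x,y,z:ray('top0',70+x/4,100+y/4,z).round(4)
B=lambda x,y,z:ray('top0',240+x/4,100+y/4,z).round(4)
print('SL',A(434,292,.006),'SS',A(525,518,.006))
print('CL',A(118,394,.062),A(150,410,0),'CS',A(660,198,.058),A(663,222,0))
c=[B(*p,.006) for p in [(482,278),(584,332),(534,430),(429,374)]];print('SQ',np.mean(c,0),[np.degrees(np.arctan2(*(c[i]-c[i-1])[1::-1])).round(1) for i in range(4)])
c=[B(*p,.006) for p in [(112,397),(188,456),(95,577),(18,514)]];print('SO',np.mean(c,0),[np.degrees(np.arctan2(*(c[i]-c[i-1])[1::-1])).round(1) for i in range(4)])
c=[B(*p,.034) for p in [(677,484),(772,489),(772,587),(673,582)]];print('CQ',np.mean(c,0),B(735,532,.058),[np.degrees(np.arctan2(*(c[i]-c[i-1])[1::-1])).round(1) for i in range(4)])
c=[B(*p,.034) for p in [(228,183),(300,181),(306,298),(233,305)]];print('CO',np.mean(c,0),B(267,235,.05),[np.degrees(np.arctan2(*(c[i]-c[i-1])[1::-1])).round(1) for i in range(4)])
print('jar',B(326,565,.063),'loupe',ray('top0',372,274,.028))
E
```

```text
SL [0.5981 0.2612 0.006 ] SS [0.4416 0.1706 0.006 ]
CL [0.4885 0.4487 0.062 ] [0.4896 0.4524 0.    ] CS [0.6699 0.1002 0.058 ] [0.6718 0.1021 0.    ]
SQ [ 0.61245  -0.287025  0.006   ] [np.float64(-24.4), np.float64(-113.5), np.float64(156.5), np.float64(66.8)]
SO [ 0.484725 -0.007825  0.006   ] [np.float64(-32.0), np.float64(-122.2), np.float64(148.5), np.float64(57.2)]
CQ [ 0.493075 -0.4307    0.034   ] [ 0.4921 -0.4281  0.058 ] [np.float64(-1.4), np.float64(-86.7), np.float64(179.9), np.float64(93.5)]
CO [ 0.66835 -0.10525  0.034  ] [ 0.6675 -0.1035  0.05  ] [np.float64(7.2), np.float64(-82.2), np.float64(-172.9), np.float64(101.8)]
jar [ 0.4397 -0.1591  0.063 ] loupe [ 0.37172446 -0.30460316  0.028     ]
```

```bash
cat >> h.py <<'E'
def plan(x,y,z,th):
    o=r.get_obs(); t=np.radians(th); c,s=np.cos(t),np.sin(t)
    Rt=np.array([[s,0,c],[-c,0,s],[0,-1,0]]); R0=R.from_rotvec(o['orientation']).as_matrix()
    d=R0.T@(np.array([x,y,z])-o['tcp_pos'])*1000; w=np.degrees(R.from_matrix(R0.T@Rt).as_rotvec())
    zz=R0[:,2]
    print('t=%.2f tcp'%o['clock'],o['tcp_pos'].round(4),'yaw %.1f'%np.degrees(np.arctan2(zz[1],zz[0])),'F',o['contact_force'].round(1),'gw %.4f'%o['grip_width'])
    print('shift',d.round(1),'turn',w.round(2),'rows',np.ceil(max(np.linalg.norm(d)/50,np.linalg.norm(w)/8.59)))
E
python3 - <<'E'
from h import *
plan(.46,.42,.15,75)
d=np.load('pics/wrist0.npz');Rm=R.from_rotvec(np.ravel(d['rv'])).as_matrix();c=-Rm.T@np.ravel(d['tv']);o=r.get_obs();R0=R.from_rotvec(o['orientation']).as_matrix()
print('cam in tool',R0.T@(c-o['tcp_pos']),'\n',R0.T@Rm.T, d['K'])
E
```

```text
t=0.15 tcp [0.2344 0.6325 0.2003] yaw 69.7 F [-0.9  0.3 -0.9] gw 0.0857
shift [ 285.4   50.6 -120.8] turn [ 0.08 -5.33  0.  ] rows 7.0
cam in tool [-0.08147998 -0.17210218  0.0005935 ] 
 [[-3.27742260e-04  9.47833473e-01  3.18765746e-01]
 [ 5.14235031e-04 -3.18765561e-01  9.47833452e-01]
 [ 9.99999814e-01  4.74565591e-04 -3.82936229e-04]] [[290.25033928   0.         250.5345228 ]
 [  0.         290.25033928 193.58210808]
 [  0.           0.           1.        ]]
```

Request:
{"method": "drive_tool", "body": {"series": [[50,8,-25,0,-1,0,60],[95,16,-45,0,-2,0,60],[140,24,-65,0,-3,0,60],[190,30,-85,0,-4,0,60],[235,35,-100,0,-5.3,0,60]]}}

```text
clock: 0.65
tcp_pos: [0.4143, 0.4605, 0.1659]
orientation: [-1.563, 0.206, -0.205]
contact_force: [0.3, 1.1, 0.3]
grip_width: 0.0597
```

```bash
python3 - <<'E'
from h import *
plan(.489,.45,.15,75)
E
```

```text
t=0.65 tcp [0.4143 0.4605 0.1659] yaw 75.0 F [0.3 1.1 0.3] gw 0.0597
shift [74.9 15.9  9.2] turn [ 0.12  0.04 -0.02] rows 2.0
```

Request:
{"method": "drive_tool", "body": {"series": [[40,10,5,0,0,0,45],[68,16,9,0,0,0,45],[68,16,9,0,0,0,45]]}}

```text
clock: 0.95
tcp_pos: [0.4869, 0.4479, 0.1485]
orientation: [-1.565, 0.21, -0.211]
contact_force: [-0.2, 0.3, 0.6]
grip_width: 0.0447
```

```bash
python3 - <<'E'
from h import *
plan(.489,.45,.15,75)
grab('wrist','w1')
E
```

```text
t=0.95 tcp [0.4869 0.4479 0.1485] yaw 74.6 F [-0.2  0.3  0.6] gw 0.0447
shift [ 1.4 -1.5  2.5] turn [ 0.25 -0.35  0.1 ] rows 1.0
```

View pics/w1.png

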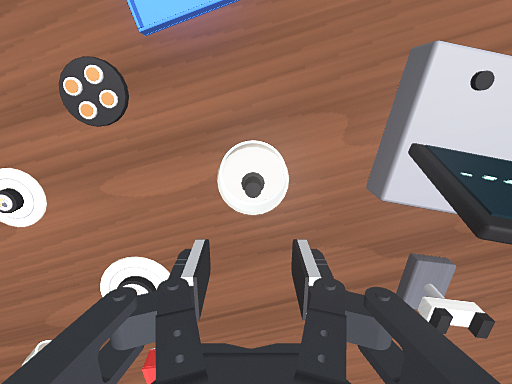

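```bash
python3 - <<'E'
from h import *
print(proj('w1',[[.489,.45,.062],[.489,.45,.038],[.489,.45,0]]).round(1))
for s in [(.5981,.2612),(.4416,.1706)]: print(proj('w1',[[*s,.006]]))
# rim circle
print(ray('w1',253,177.5,0.02),ray('w1',253,191,.062))
crop('w1',200,125,310,225,7,'w1c')
E
```

```text
[[253.1 189.2]
 [253.  182. ]
 [252.9 172.6]]
[[133.99011443 290.11470099]]
[[  8.45191535 197.27034633]]
[0.48929164 0.44999515 0.02      ] [0.49066281 0.44947874 0.062     ]
```

View pics/w1c.png

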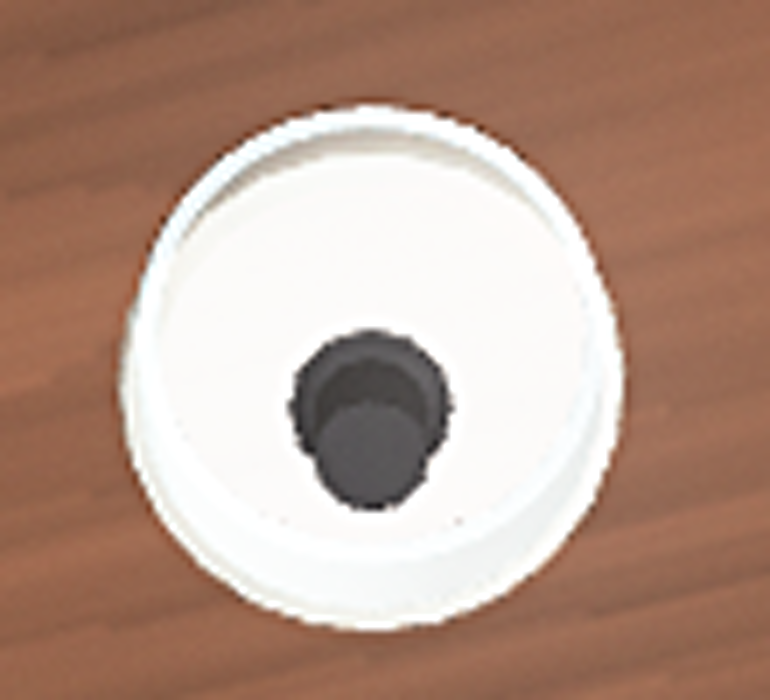

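Request:
{"method": "drive_tool", "body": {"series": [[2,40,2.5,0,0,0,40],[2,80,2.5,0,0,0,40],[2,100,2.5,0,0,0,40],[2,106,2.5,0,0,0,40],[2,106,2.5,0,0,0,40]], "squeeze": 25}}

```text
clock: 1.5
tcp_pos: [0.4851, 0.4518, 0.0425]
orientation: [-1.565, 0.208, -0.205]
contact_force: [0.4, -0.2, 0.4]
grip_width: 0.0402
```

```bash
python3 - <<'E'
from h import *
plan(.4895,.4497,.041,75)
grab('wrist','w2')
crop('w2',140,180,380,384,3,'w2c')
E
```

```text
t=1.50 tcp [0.4851 0.4518 0.0425] yaw 74.9 F [ 0.4 -0.2  0.4] gw 0.0402
shift [ 4.8  1.5 -0.9] turn [ 0.27 -0.09 -0.08] rows 1.0
```

View pics/w2c.png

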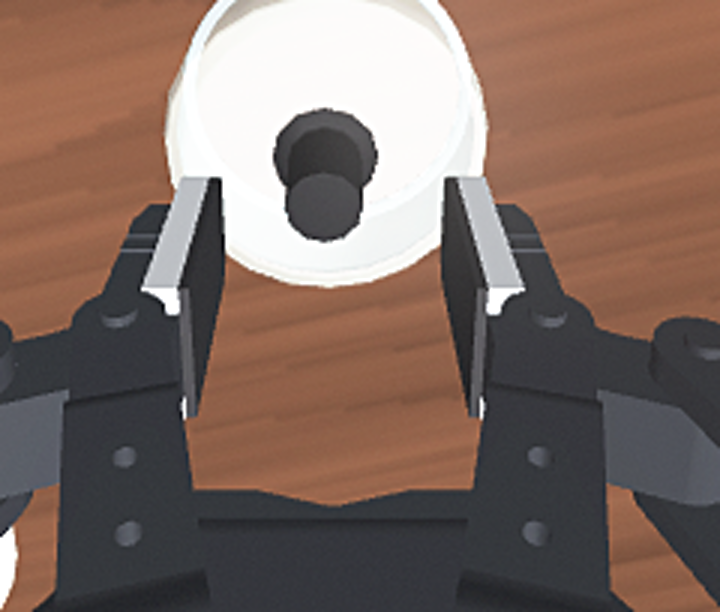

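```bash
python3 - <<'E'
from h import *
plan(.4895,.4497,.041,75)
o=r.get_obs()
R0=R.from_rotvec(o['orientation']).as_matrix()
T=lambda *a:(R0@np.array(a)/1000+o['tcp_pos'])
print(proj('w2',[T(0,0,0),T(0,-19,0),T(-11,0,20),T(11,0,20),[.4895,.4497,.062],[.4895,.4497,.038]]))
print(ray('w2',140+323/3,180+210/3,.062), ray('w2',140+323/3,180+158/3,.038))
print(o['joints'],o['qvel'])
E
```

```text
t=1.55 tcp [0.4861 0.4523 0.0437] yaw 74.9 F [ 0.6  0.2 -0.3] gw 0.0399
shift [ 3.9  2.7 -1.6] turn [ 0.16 -0.12 -0.01] rows 1.0
[[250.81107123 229.70312123]
 [250.7681058  243.81093947]
 [282.24768749 214.04952432]
 [281.06975543 244.88206185]
 [247.90592803 249.13401773]
 [248.39399187 231.30475657]]
[0.49002248 0.44941033 0.062     ] [0.4903486  0.44896213 0.038     ]
[-0.88645839  0.62909846  0.06021907  1.7026547  -0.0471324   0.81385345
  0.50165736] [ 0.00579827 -0.01921573  0.00631245 -0.01789268  0.00130031  0.00122626
  0.00034321]
```

Request:
{"method": "drive_tool", "body": {"series": [[3.5,2,-1.5,0,0,0,40],[3.5,2,-1.5,0,0,0,20],[3.5,2,-1.5,0,0,0,6],[3.5,2,-1.5,0,0,0,6],[3.5,2,-1.5,0,0,0,6]], "squeeze": 25}}

```text
clock: 2.05
tcp_pos: [0.4892, 0.45, 0.042]
orientation: [-1.563, 0.208, -0.207]
contact_force: [0.3, 0.0, -0.3]
grip_width: 0.006
```

```bash
python3 - <<'E'
from h import *
plan(.4895,.4497,.041,75)
grab('wrist','w3')
crop('w3',140,180,380,384,3,'w3c')
E
```

```text
t=2.05 tcp [0.4892 0.45   0.042 ] yaw 74.9 F [ 0.3  0.  -0.3] gw 0.0060
shift [ 0.4  1.  -0.3] turn [ 0.14 -0.12 -0.  ] rows 1.0
```

View pics/w3c.png

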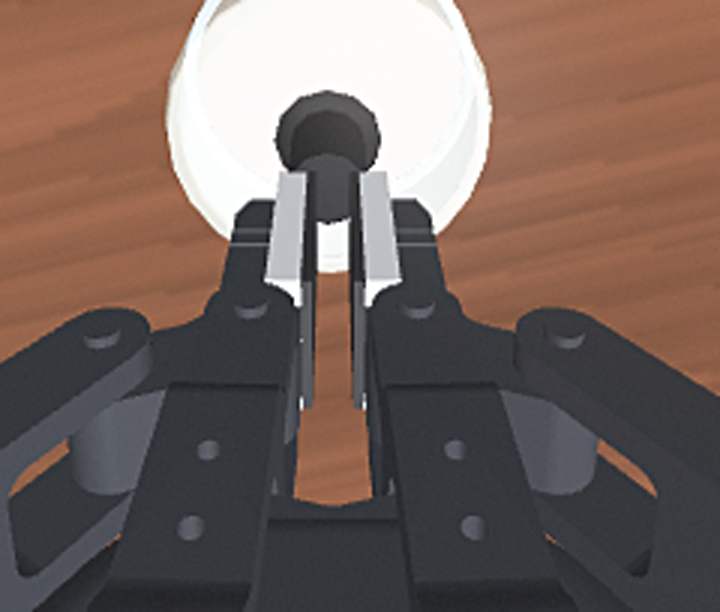

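```bash
python3 - <<'E'
from h import *
grab('scene','s1')
o=r.get_obs()
print(proj('s1',[o['tcp_pos'],o['tcp_pos']+[0,0,.019],[.4895,.4497,0],[.4895,.4497,.038],[.4895,.4497,.062]]))
crop('s1',240,30,340,130,6,'s1c')
grab('top','t1');crop('t1',60,150,160,250,6,'t1c')
E
```

```text
[[286.14392183  96.35283233]
 [286.48098169  91.1975434 ]
 [285.50162786 107.47503316]
 [286.15899059  97.44170632]
 [286.58521211  90.93628771]]
```

View pics/s1c.png

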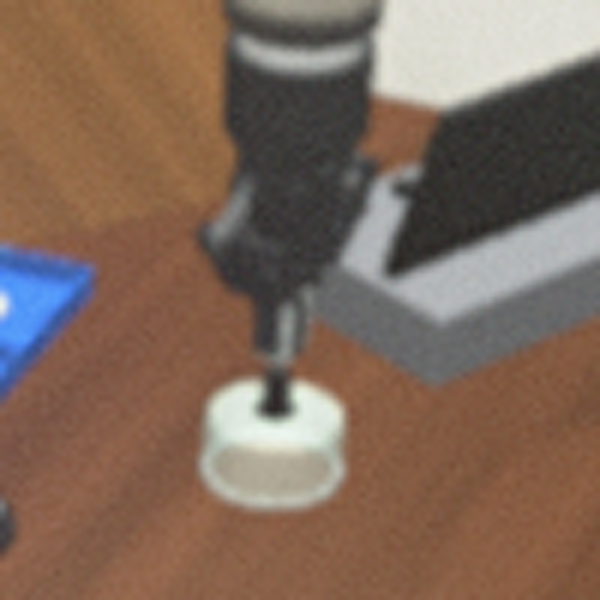

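View pics/t1c.png

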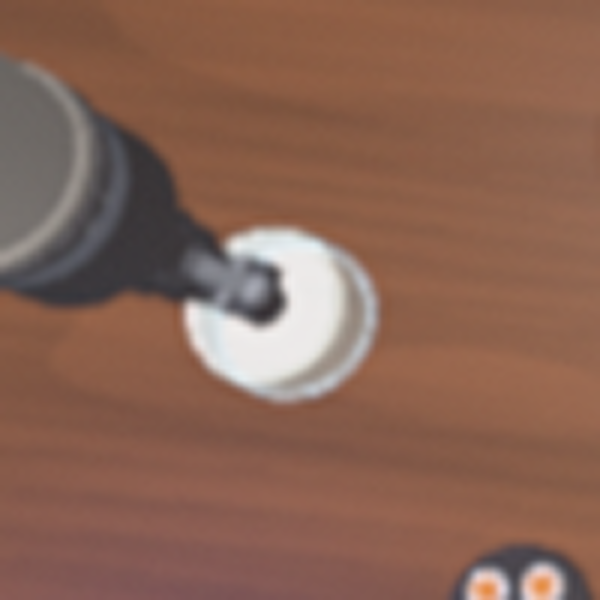

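```bash
python3 - <<'E'
from h import *
o=r.get_obs();R0=R.from_rotvec(o['orientation']).as_matrix()
for h in (0,-10,-20,-25,-30):
    T=lambda *a:(R0@np.array(a)/1000+o['tcp_pos'])
    print(h,((proj('w3',[T(-11,h,3),T(11,h,3),T(-11,h,-3)])-[140,180])*3).round(0).tolist())
E
```

```text
0 [[343.0, 95.0], [342.0, 188.0], [314.0, 95.0]]
-10 [[343.0, 114.0], [343.0, 210.0], [314.0, 114.0]]
-20 [[344.0, 135.0], [343.0, 235.0], [313.0, 135.0]]
-25 [[344.0, 146.0], [344.0, 249.0], [312.0, 146.0]]
-30 [[345.0, 158.0], [344.0, 264.0], [311.0, 158.0]]
```

Request:
{"method": "drive_tool", "body": {"series": [[0,0,0,0,0,0,40],[0,0,0,0,0,0,40],[0.4,5,0,0,0,0,40],[0.4,11,0,0,0,0,40],[0.4,14,0,0,0,0,40]]}}

```text
clock: 2.7
tcp_pos: [0.489, 0.4494, 0.0267]
orientation: [-1.565, 0.208, -0.206]
contact_force: [-0.3, -0.5, -0.1]
grip_width: 0.0399
```

Request:
{"method": "drive_tool", "body": {"series": [[0,0,0,0,0,0,25],[0,0,0,0,0,0,10],[0,0,0,0,0,0,10],[0,0,0,0,0,0,10]]}}

```text
clock: 3.1
tcp_pos: [0.4891, 0.4494, 0.0268]
orientation: [-1.565, 0.208, -0.206]
contact_force: [0.8, -0.0, -1.3]
grip_width: 0.0142
```

```bash
python3 - <<'E'
from h import *
plan(.4895,.4497,.028,75)
grab('wrist','w4')
crop('w4',140,180,380,384,3,'w4c')
E
```

```text
t=3.10 tcp [0.4891 0.4494 0.0268] yaw 74.9 F [ 0.8 -0.  -1.3] gw 0.0142
shift [ 0.3 -1.2  0.4] turn [ 0.22 -0.12 -0.04] rows 1.0
```

View pics/w4c.png

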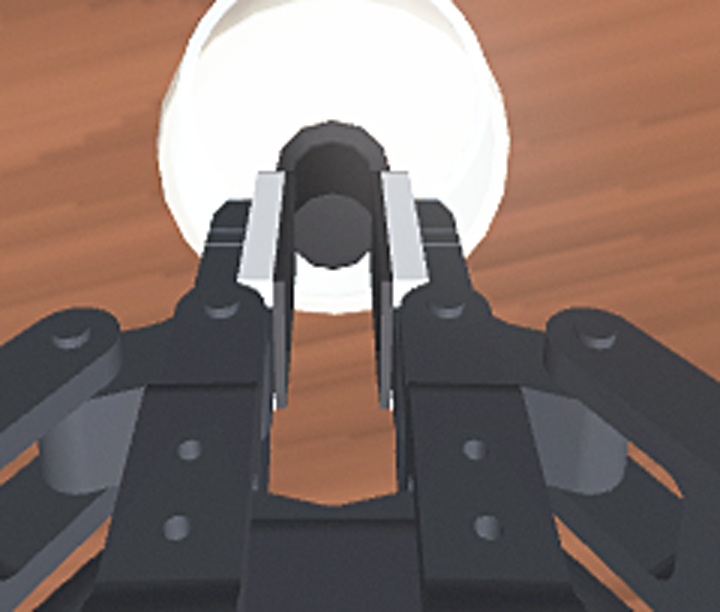

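Request:
{"method": "drive_tool", "body": {"series": [[0,0,0,0,0,0,30],[0,0,0,0,0,0,30],[-6,0,0,0,0,0,30],[-6,0,0,0,0,0,30]]}}

```text
clock: 3.55
tcp_pos: [0.4821, 0.4516, 0.0268]
orientation: [-1.564, 0.208, -0.205]
contact_force: [-0.3, -0.4, 0.3]
grip_width: 0.0298
```

Request:
{"method": "drive_tool", "body": {"series": [[0,0,0,0,0,0,20],[0,0,0,0,0,0,8],[0,0,0,0,0,0,8],[0,0,0,0,0,0,8]]}}

```text
clock: 3.95
tcp_pos: [0.482, 0.4518, 0.0269]
orientation: [-1.564, 0.208, -0.205]
contact_force: [-0.8, -0.5, 0.8]
grip_width: 0.0133
```

```bash
python3 - <<'E'
from h import *
plan(.4895,.4497,.028,75)
grab('wrist','w5')
crop('w5',140,180,380,384,3,'w5c')
E
```

```text
t=3.95 tcp [0.482  0.4518 0.0269] yaw 75.0 F [-0.8 -0.5  0.8] gw 0.0133
shift [ 7.8 -1.1 -0.1] turn [ 0.2  -0.05 -0.1 ] rows 1.0
```

View pics/w5c.png

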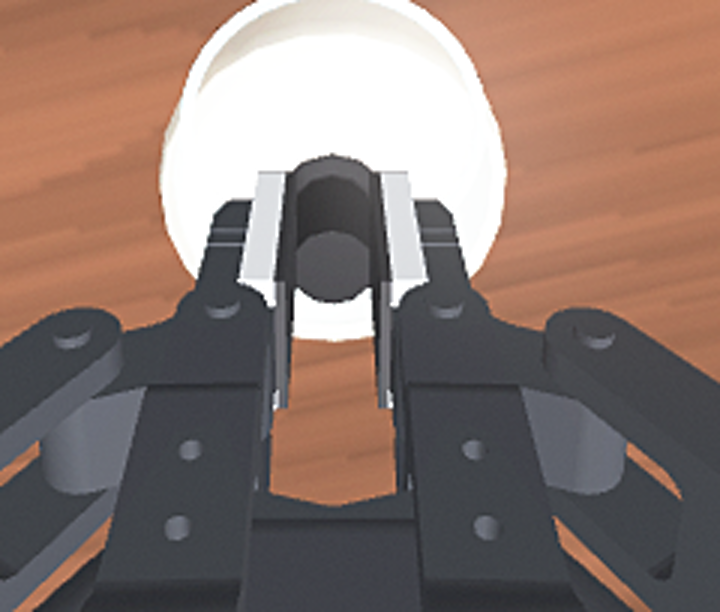

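```bash
cat >> h.py <<'E'
def planc(x,y,z,th,ox=7.8,oz=0.):
    t=np.radians(th); c,s=np.cos(t),np.sin(t)
    d=ox/1000*np.array([s,-c])+oz/1000*np.array([c,s]); plan(x-d[0],y-d[1],z,th)
E
python3 - <<'E'
from h import *
planc(.5981,.2612,.085,75)
E
```

```text
t=4.00 tcp [0.482  0.4518 0.0269] yaw 74.9 F [-0.5 -0.5  1.2] gw 0.0137
shift [ 153.7  -57.8 -154.2] turn [ 0.2  -0.05 -0.1 ] rows 5.0
```

Request:
{"method": "drive_tool", "body": {"series": [[0,0,0,0,0,0,5],[0,0,0,0,0,0,5],[0,-4,0,0,0,0,5],[0,-10,0,0,0,0,5],[0,-15,0,0,0,0,5]], "squeeze": 35}}

```text
clock: 4.5
tcp_pos: [0.4823, 0.4518, 0.0424]
orientation: [-1.564, 0.208, -0.205]
contact_force: [0.0, 0.5, -1.4]
grip_width: 0.0125
```

```bash
python3 - <<'E'
from h import *
planc(.5981,.2612,.095,75)
grab('scene','s2');crop('s2',240,30,340,130,6,'s2c')
E
```

```text
t=4.50 tcp [0.4823 0.4518 0.0424] yaw 74.9 F [ 0.   0.5 -1.4] gw 0.0125
shift [ 153.5  -52.3 -154.1] turn [ 0.2  -0.06 -0.08] rows 5.0
```

View pics/s2c.png

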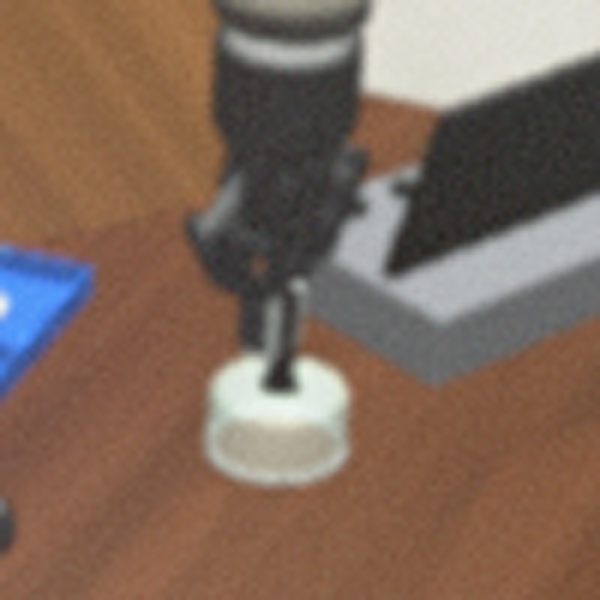

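Request:
{"method": "drive_tool", "body": {"series": [[0,-35,0,0,0,0,5],[30,-52,-30,0,0,0,5],[64,-52,-64,0,0,0,5],[98,-52,-98,0,0,0,5],[130,-52,-130,0,0,0,5]]}}

```text
clock: 5.05
tcp_pos: [0.5758, 0.2909, 0.0963]
orientation: [-1.563, 0.207, -0.207]
contact_force: [0.2, -0.3, -1.3]
grip_width: 0.0128
```

```bash
python3 - <<'E'
from h import *
planc(.5981,.2612,.085,75)
E
```

```text
t=5.05 tcp [0.5758 0.2909 0.0963] yaw 74.9 F [ 0.2 -0.3 -1.3] gw 0.0128
shift [ 21.5  11.3 -22.9] turn [ 0.1  -0.09  0.02] rows 1.0
```

Request:
{"method": "drive_tool", "body": {"series": [[12,4,-12,0,0,0,5],[21.5,11,-23,0,0,0,5],[21.5,11,-23,0,0,0,5]]}}

```text
clock: 5.35
tcp_pos: [0.5907, 0.2605, 0.0843]
orientation: [-1.564, 0.21, -0.208]
contact_force: [-0.3, 0.4, -1.3]
grip_width: 0.0128
```

```bash
python3 - <<'E'
from h import *
planc(.5981,.2612,.08,75)
grab('wrist','w6');grab('scene','s3');crop('s3',240,90,350,190,6,'s3c')
E
```

```text
t=5.35 tcp [0.5907 0.2605 0.0843] yaw 74.7 F [-0.3  0.4 -1.3] gw 0.0128
shift [-0.8  4.3  2.6] turn [ 0.21 -0.26 -0.02] rows 1.0
```

View pics/w6.png

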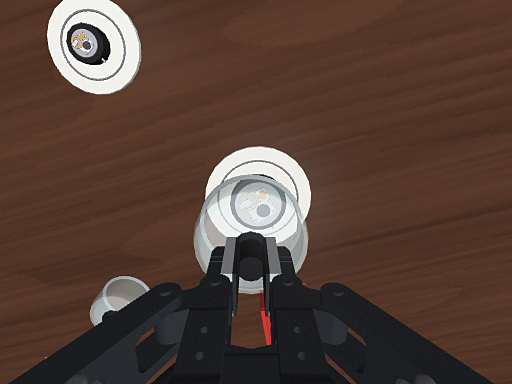

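View pics/s3c.png

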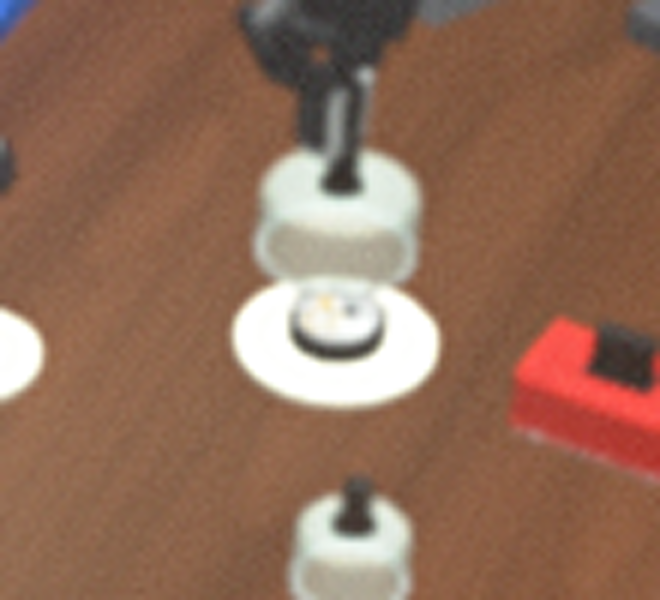

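```bash
python3 - <<'E'
from h import *
a=np.linspace(0,2*np.pi,200)
def cir(fn,x,y,z,rad,sc=1):
    p=proj(fn,np.c_[x+rad*np.cos(a),y+rad*np.sin(a),np.full(200,z)]);return p
def ext(p): return p.min(0).round(1),p.max(0).round(1)
print('SL plate',ext(cir('w6',.5981,.2612,.006,.049)),'SS',ext(cir('w6',.4416,.1706,.006,.036)))
im=cv2.imread('pics/w6.png')
for c,rad in [((.5981,.2612),.049),((.4416,.1706),.036)]:
    for z,rr in [(.006,rad),(.018,.025 if rad>.04 else .014)]:
        cv2.polylines(im,[(cir('w6',*c,z,rr)*16).astype(int)],True,(0,0,255),1,cv2.LINE_AA,4)
cv2.imwrite('pics/tmp.png',im); cv2.imwrite('pics/w6o.png',cv2.resize(np.hstack([im[0:130,20:170],im[130:260,185:335]]),None,fx=2.6,fy=2.6,interpolation=cv2.INTER_CUBIC))
E
```

```text
SL plate (array([199.5, 144.2]), array([306.8, 245.6])) SS (array([ 40.7, -11. ]), array([134.8,  92.3]))
```

View pics/w6o.png

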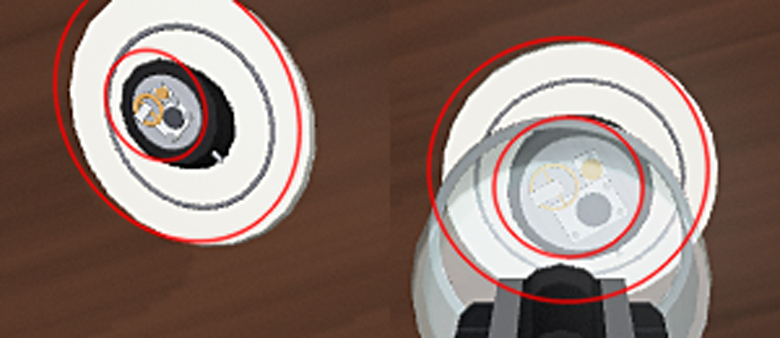

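```bash
cat >> h.py <<'E'
def circ(fn,x,y,z,rad,n=200):
    a=np.linspace(0,2*np.pi,n); return proj(fn,np.c_[x+rad*np.cos(a),y+rad*np.sin(a),np.full(n,z)])
def overlay(fn,polys,box,k,out):
    im=cv2.imread('pics/'+fn+'.png'); u0,v0,u1,v1=box
    im=cv2.resize(im[v0:v1,u0:u1],None,fx=k,fy=k,interpolation=cv2.INTER_CUBIC)
    for p in polys: cv2.polylines(im,[(((p-[u0,v0]+.5)*k-.5)*16).astype(int)],True,(0,0,255),1,cv2.LINE_AA,4)
    cv2.imwrite('pics/'+out+'.png',im)
E
python3 - <<'E'
from h import *
k=ray('w5',140+333/3,180+265/3,.062); t=np.array([.482,.4518]);print('knob w5',k,k[:2]-t)
s=np.radians(75);d=k[:2]-t;print('ox',d@[np.sin(s),-np.cos(s)],'oz',d@[np.cos(s),np.sin(s)])
from scipy.optimize import least_squares
# plate ellipse extents observed w6 SL: left 205.3 right 312.2 top 146.5 (full px) from overlay: left (443-390)/2.6+185, right 718, top 43
L=185+(444-390)/2.6; Rr=185+(717-390)/2.6; T=130+43/2.6
f=lambda p:(lambda q:[q[:,0].min()-L,q[:,0].max()-Rr,q[:,1].min()-T])(circ('w6',p[0],p[1],.006,.049))
r1=least_squares(f,[.598,.261]);print('SL',r1.x,r1.fun)
overlay('w6',[circ('w6',*r1.x,.006,.049),circ('w6',*r1.x,.006,.038),circ('w6',*r1.x,.018,.025)],(185,130,335,300),4,'w6p')
E
```

```text
knob w5 [0.48976286 0.45069183 0.062     ] [ 0.00776286 -0.00110817]
ox 0.00778516654708906 oz 0.0009387697414760891
SL [0.60137638 0.26518222] [-1.01256763  1.0099101   0.11217085]
```

View pics/w6p.png

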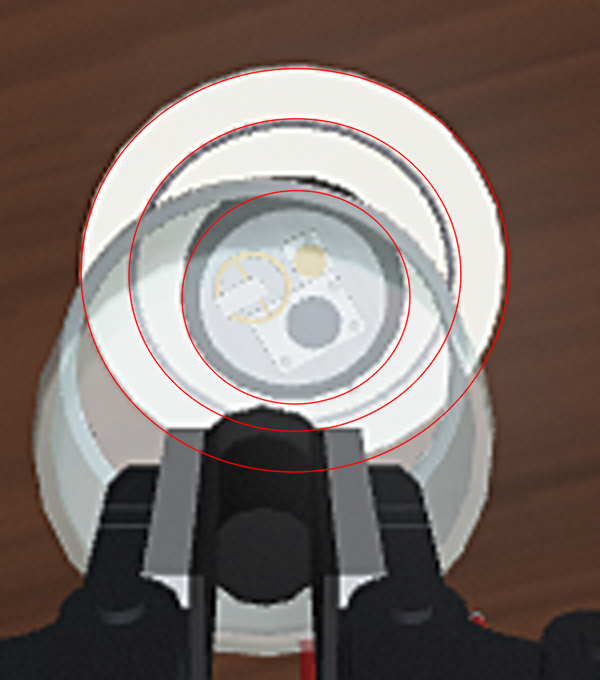

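```bash
python3 - <<'E'
from h import *
planc(.6012,.265,.055,75,7.8,.5)
E
```

```text
t=5.45 tcp [0.5895 0.2647 0.0849] yaw 75.0 F [ 0.2  0.3 -0.8] gw 0.0124
shift [ 3.5 29.9  2.9] turn [ 0.07 -0.   -0.06] rows 1.0
```

Request:
{"method": "drive_tool", "body": {"series": [[3.5,15,3,0,0,0,5],[3.5,28,3,0,0,0,5],[3.5,30,3,0,0,0,5],[3.5,30,3,0,0,0,5]]}}

```text
clock: 5.85
tcp_pos: [0.5925, 0.2669, 0.0535]
orientation: [-1.564, 0.207, -0.202]
contact_force: [0.9, -0.3, -1.0]
grip_width: 0.0126
```

```bash
python3 - <<'E'
from h import *
planc(.6012,.265,.055,75,7.8,.5)
grab('wrist','w7')
s=(.6012,.265)
overlay('w7',[circ('w7',*s,.006,.049),circ('w7',*s,.006,.037)],(185,130,335,330),4,'w7p')
E
```

```text
t=5.85 tcp [0.5925 0.2669 0.0535] yaw 75.1 F [ 0.9 -0.3 -1. ] gw 0.0126
shift [ 1.1 -1.5 -0.1] turn [ 0.17  0.06 -0.17] rows 1.0
```

View pics/w7p.png

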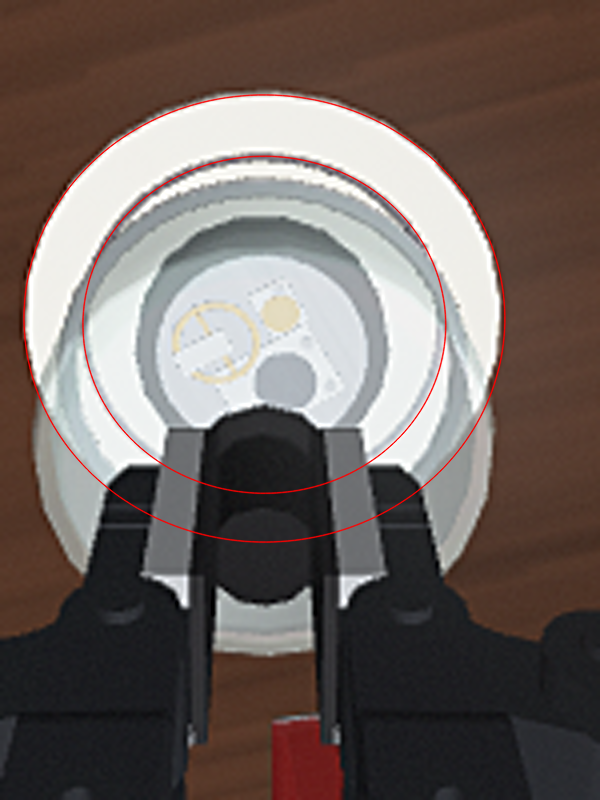

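```bash
python3 - <<'E'
from h import *
o=r.get_obs(); R0=R.from_rotvec(o['orientation']).as_matrix()
for ox in (4,7.8,12):
    c=o['tcp_pos']+R0@[ox/1000,0,0]; p=(circ('w7',c[0],c[1],.0266,.038)-[185,130]+.5)*4; t=(circ('w7',c[0],c[1],.0646,.038)-[185,130]+.5)*4
    print(ox,p.min(0),p.max(0),t.min(0),t.max(0))
planc(.6012,.265,.036,75,7.8,.5)
E
```

```text
4 [ 58.04608973 154.55068197] [466.75829246 532.06400639] [ 15.85322189 215.63842515] [506.67694271 656.34270472]
7.8 [ 59.17216602 175.52349514] [465.62006564 548.86545725] [ 17.48429441 240.64286305] [505.04285869 675.50492567]
12 [ 60.40235024 198.42050922] [464.3766107  567.23203161] [ 19.26202453 267.87000735] [503.261905   696.40921827]
t=5.90 tcp [0.5931 0.2668 0.0543] yaw 75.0 F [ 0.2  0.4 -1.1] gw 0.0126
shift [ 0.5 18.3 -0.1] turn [ 0.12  0.03 -0.1 ] rows 1.0
```

Request:
{"method": "drive_tool", "body": {"series": [[0.5,6,0,0,0,0,5],[0.5,12,0,0,0,0,5],[0.5,16,0,0,0,0,5],[0.5,18,0,0,0,0,5],[0.5,18,0,0,0,0,5]]}}

```text
clock: 6.4
tcp_pos: [0.5933, 0.2665, 0.0359]
orientation: [-1.563, 0.207, -0.203]
contact_force: [-0.6, -0.7, -0.9]
grip_width: 0.0127
```

Request:
{"method": "drive_tool", "body": {"series": [[0,1,0,0,0,0,5],[0,2,0,0,0,0,5],[0,2.5,0,0,0,0,5]]}}

```text
clock: 6.7
tcp_pos: [0.5934, 0.2666, 0.0335]
orientation: [-1.563, 0.207, -0.203]
contact_force: [-0.9, -0.4, -0.7]
grip_width: 0.0127
```

Force still shows the weight; lower a bit more until contact.

Request:
{"method": "drive_tool", "body": {"series": [[0,0.5,0,0,0,0,5],[0,1,0,0,0,0,5],[0,1,0,0,0,0,5]]}}

```text
clock: 7.0
tcp_pos: [0.5936, 0.2666, 0.0329]
orientation: [-1.563, 0.207, -0.204]
contact_force: [-0.7, -1.4, 1.9]
grip_width: 0.0128
```

```bash
python3 - <<'E'
from h import *
planc(.6012,.265,.036,75,7.8,.5)
grab('wrist','w8')
overlay('w8',[],(185,130,335,330),4,'w8p')
E
```

```text
t=7.00 tcp [0.5936 0.2666 0.0329] yaw 75.0 F [-0.7 -1.4  1.9] gw 0.0128
shift [-0.  -3.1 -0.1] turn [ 0.12  0.03 -0.11] rows 1.0
```

View pics/w8p.png

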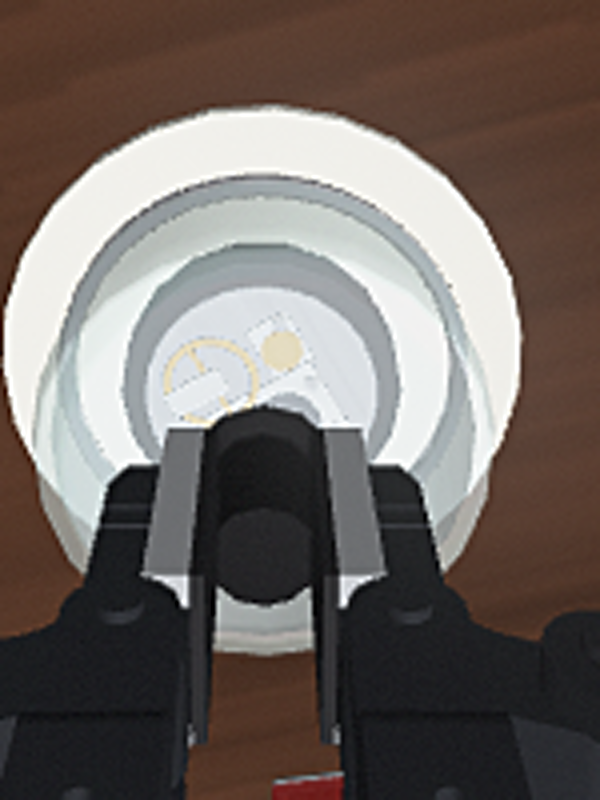

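Request:
{"method": "drive_tool", "body": {"series": [[0,0,0,0,0,0,35],[0,0,0,0,0,0,35],[0,-15,0,0,0,0,35],[0,-45,0,0,0,0,35],[10,-80,-40,0,0,0,35]]}}

```text
clock: 7.55
tcp_pos: [0.5919, 0.2352, 0.1114]
orientation: [-1.56, 0.201, -0.196]
contact_force: [0.3, 0.3, 0.9]
grip_width: 0.035
```

```bash
python3 - <<'E'
from h import *
planc(.6705,.101,.11,75)
E
```

```text
t=7.55 tcp [0.5919 0.2352 0.1114] yaw 75.5 F [0.3 0.3 0.9] gw 0.0350
shift [ 101.9    0.9 -110.2] turn [-0.08  0.53 -0.2 ] rows 4.0
```

Request:
{"method": "drive_tool", "body": {"series": [[35,0,-35,0,0,0,35],[70,0,-75,0,0,0,35],[100,0,-108,0,0,0,35],[102,1,-110,0,0.5,0,35],[102,1,-110,0,0.5,0,35]]}}

```text
clock: 8.05
tcp_pos: [0.664, 0.1008, 0.1108]
orientation: [-1.559, 0.21, -0.207]
contact_force: [0.3, 0.6, -0.3]
grip_width: 0.0348
```

Request:
{"method": "drive_tool", "body": {"series": [[0,0,0,0,0,0,35]]}}

```text
clock: 8.15
tcp_pos: [0.6635, 0.1029, 0.1112]
orientation: [-1.558, 0.209, -0.205]
contact_force: [-0.2, 0.7, 1.1]
grip_width: 0.0349
```

```bash
python3 - <<'E'
from h import *
planc(.6705,.101,.11,75)
grab('wrist','w9')
overlay('w9',[circ('w9',.6705,.101,.058,.007),circ('w9',.6705,.101,0,.026)],(165,130,335,300),4,'w9p')
E
```

```text
t=8.15 tcp [0.6635 0.1029 0.1112] yaw 74.9 F [-0.2  0.7  1.1] gw 0.0349
shift [-0.5  1.2 -0. ] turn [-0.15 -0.1  -0.17] rows 1.0
```

View pics/w9p.png

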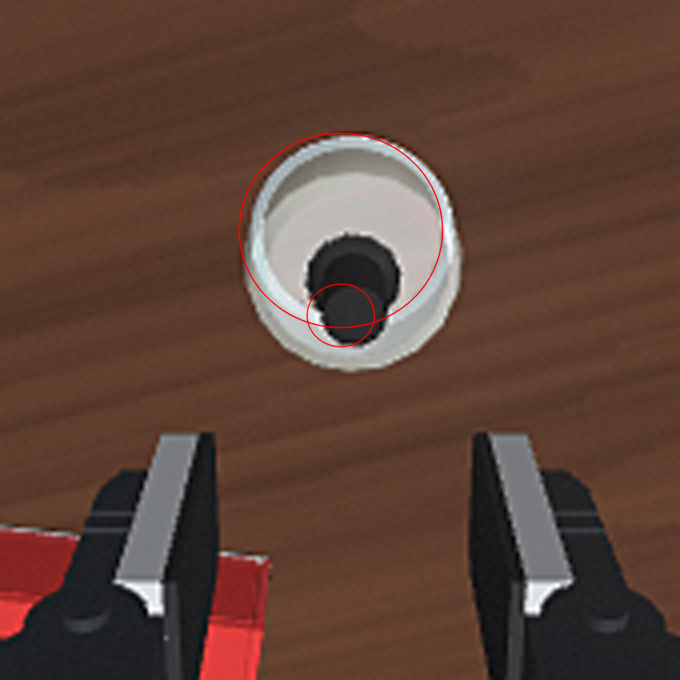

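```bash
python3 - <<'E'
from h import *
planc(.6716,.1031,.0235,75)
E
```

```text
t=8.20 tcp [0.6637 0.1027 0.1113] yaw 74.9 F [-0.3  0.1 -0.1] gw 0.0351
shift [-0.  87.8  2.2] turn [-0.13 -0.09 -0.14] rows 2.0
```

Request:
{"method": "drive_tool", "body": {"series": [[0,30,2,0,0,0,35],[0,60,2,0,0,0,35],[0,80,2,0,0,0,35],[0,87.5,2,0,0,0,35],[0,87.5,2,0,0,0,35]]}}

```text
clock: 8.7
tcp_pos: [0.663, 0.1062, 0.0231]
orientation: [-1.559, 0.208, -0.202]
contact_force: [0.1, -0.1, 0.6]
grip_width: 0.0351
```

```bash
python3 - <<'E'
from h import *
planc(.6716,.1031,.0235,75)
E
```

```text
t=8.70 tcp [0.663  0.1062 0.0231] yaw 75.0 F [ 0.1 -0.1  0.6] gw 0.0351
shift [ 1.3 -0.4 -0.7] turn [-0.11  0.01 -0.25] rows 1.0
```

Request:
{"method": "drive_tool", "body": {"series": [[1,0,-0.5,0,0,0,25],[1,0,-0.5,0,0,0,15],[1,0,-0.5,0,0,0,5],[1,0,-0.5,0,0,0,5],[1,0,-0.5,0,0,0,5]], "squeeze": 30}}

```text
clock: 9.2
tcp_pos: [0.6647, 0.1056, 0.0242]
orientation: [-1.558, 0.207, -0.203]
contact_force: [-0.4, -0.4, 5.6]
grip_width: 0.0106
```

```bash
python3 - <<'E'
from h import *
grab('wrist','w10'); o=r.get_obs()
overlay('w10',[],(165,130,335,330),4,'w10p')
planc(.4416,.1706,.085,75)
E
```

```text
t=9.25 tcp [0.6647 0.1056 0.0241] yaw 75.0 F [-0.2 -0.6  5.2] gw 0.0104
shift [-240.3  -60.2    5.3] turn [-0.16  0.01 -0.15] rows 5.0
```

View pics/w10p.png

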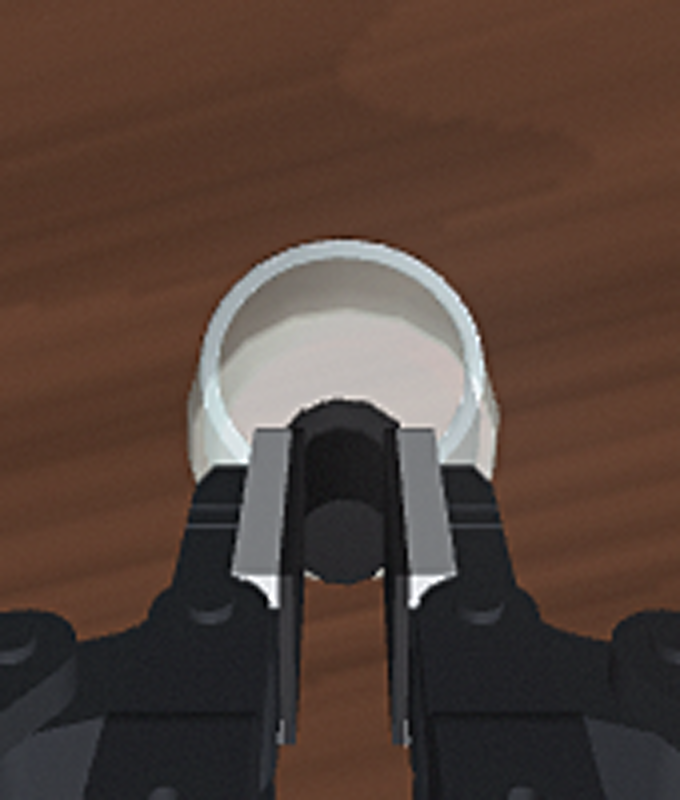

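Request:
{"method": "drive_tool", "body": {"series": [[0,-2,0,0,0,0,3],[0,-12,0,0,0,0,3],[0,-35,0,0,0,0,3],[-40,-60,0,0,0,0,3],[-88,-60,1,0,0,0,3]]}}

```text
clock: 9.75
tcp_pos: [0.5831, 0.1287, 0.0879]
orientation: [-1.555, 0.204, -0.211]
contact_force: [0.3, 1.0, -0.0]
grip_width: 0.0107
```

```bash
python3 - <<'E'
from h import *
o=r.get_obs()
tc=np.array([.6647,.1056]);s=np.radians(75);ax=np.array([np.sin(s),-np.cos(s)])
for ox in (5,7.8,10):
    c=tc+ax*ox/1000;p=(circ('w10',*c,0.,.026)-[165,130]+.5)*4;print(ox,p.min(0),p.max(0))
planc(.4416,.1706,.085,75)
E
```

```text
5 [199.38551659 226.30919076] [482.08911006 486.60638543]
7.8 [199.9767841  241.38230414] [481.51216702 499.53278024]
10 [200.43793459 253.13503393] [481.06218898 509.61738703]
t=9.75 tcp [0.5831 0.1287 0.0879] yaw 74.8 F [ 0.3  1.  -0. ] gw 0.0107
shift [-155.3    2.3    3.4] turn [-0.35 -0.16  0.22] rows 4.0
```

Request:
{"method": "drive_tool", "body": {"series": [[-45,0,1,0,0,0,3],[-90,0,3,0,0,0,3],[-135,0,5,0,0,0,3],[-153,0,6,0,0,0,3],[-153,0,6,0,0,0,3]]}}

```text
clock: 10.25
tcp_pos: [0.434, 0.1754, 0.0877]
orientation: [-1.556, 0.202, -0.207]
contact_force: [0.6, -0.9, -0.4]
grip_width: 0.0104
```

Request:
{"method": "drive_tool", "body": {"series": [[0,0,0,0,0,0,3]]}}

```text
clock: 10.35
tcp_pos: [0.4349, 0.1754, 0.0884]
orientation: [-1.555, 0.201, -0.208]
contact_force: [0.4, -0.4, -0.8]
grip_width: 0.0108
```

```bash
python3 - <<'E'
from h import *
s=(.443,.173)
planc(*s,.06,75)
grab('wrist','w11')
overlay('w11',[circ('w11',*s,.006,.036),circ('w11',*s,.006,.0245)],(165,130,335,300),4,'w11p')
E
```

```text
t=10.35 tcp [0.4349 0.1754 0.0884] yaw 75.1 F [ 0.4 -0.4 -0.8] gw 0.0108
shift [ 0.6 28.4 -0.4] turn [-0.37  0.06  0.2 ] rows 1.0
```

View pics/w11p.png

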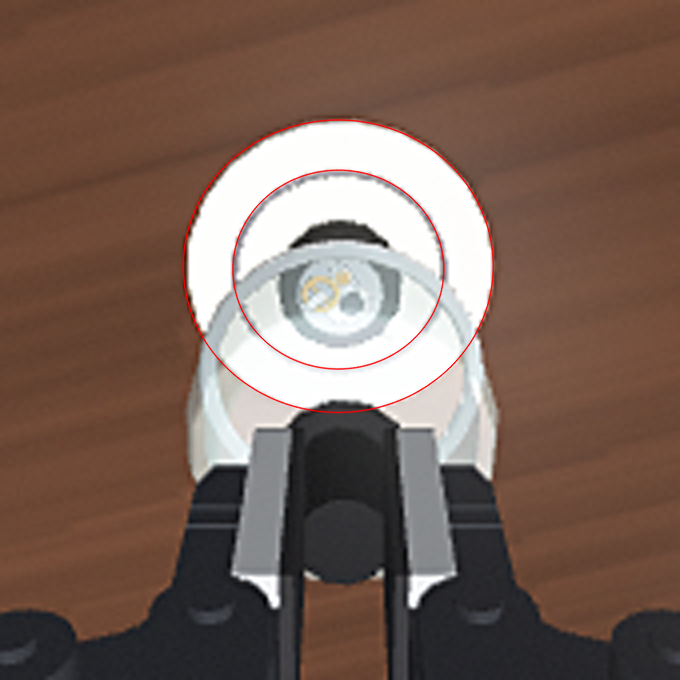

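Request:
{"method": "drive_tool", "body": {"series": [[0.6,20,0,0,0,0,3],[0.6,38,0,0,0,0,3],[0.6,50,0,0,0,0,3],[0.6,54,0,0,0,0,3],[0.6,54.5,0,0,0,0,3]]}}

```text
clock: 10.9
tcp_pos: [0.4359, 0.1751, 0.0334]
orientation: [-1.556, 0.203, -0.208]
contact_force: [-0.2, -0.1, -0.0]
grip_width: 0.0111
```

```bash
python3 - <<'E'
from h import *
s=(.4431,.1731)
planc(*s,.032,75)
grab('wrist','w12')
overlay('w12',[circ('w12',*s,.006,.036),circ('w12',*s,.006,.026)],(165,130,335,300),4,'w12p')
E
```

```text
t=10.90 tcp [0.4359 0.1751 0.0334] yaw 75.0 F [-0.2 -0.1 -0. ] gw 0.0111
shift [-0.3  1.4 -0.1] turn [-0.32 -0.01  0.15] rows 1.0
```

View pics/w12p.png

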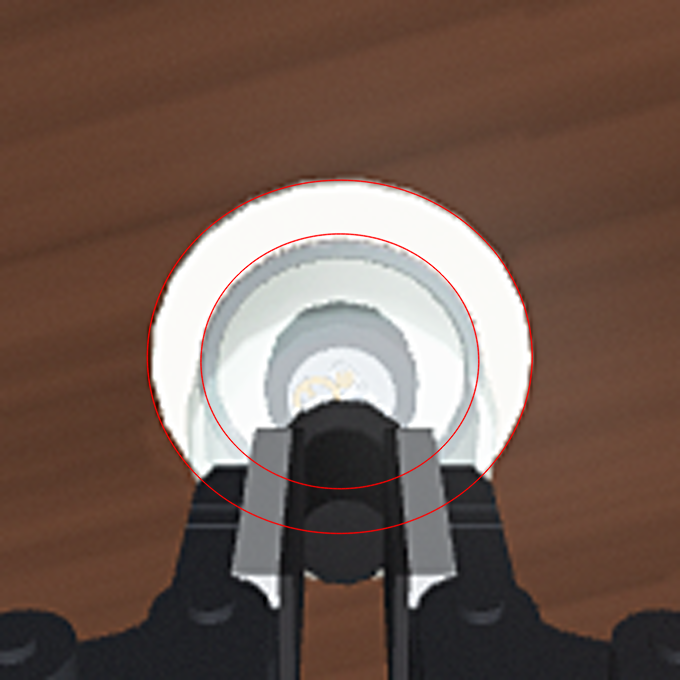

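Request:
{"method": "drive_tool", "body": {"series": [[0,1,0,0,0,0,3],[0,2,0,0,0,0,3],[0,2.7,0,0,0,0,3],[0,3,0,0,0,0,3]]}}

```text
clock: 11.35
tcp_pos: [0.4361, 0.1755, 0.0309]
orientation: [-1.555, 0.202, -0.208]
contact_force: [0.2, -0.4, -0.8]
grip_width: 0.0107
```

Request:
{"method": "drive_tool", "body": {"series": [[0,0.6,0,0,0,0,3],[0,1.2,0,0,0,0,3],[0,1.2,0,0,0,0,3]]}}

```text
clock: 11.65
tcp_pos: [0.4366, 0.1755, 0.0301]
orientation: [-1.555, 0.202, -0.209]
contact_force: [-0.2, -0.1, 4.1]
grip_width: 0.0108
```

Request:
{"method": "drive_tool", "body": {"series": [[0,0,0,0,0,0,35],[0,0,0,0,0,0,35],[0,-15,0,0,0,0,35],[0,-45,0,0,0,0,35],[10,-80,-20,0,-4,0,35]]}}

```text
clock: 12.15
tcp_pos: [0.4393, 0.1553, 0.11]
orientation: [-1.56, 0.144, -0.148]
contact_force: [0.7, -0.2, 0.5]
grip_width: 0.0351
```

```bash
python3 - <<'E'
from h import *
planc(.669,-.1025,.11,97)
E
```

```text
t=12.15 tcp [0.4393 0.1553 0.11  ] yaw 79.3 F [ 0.7 -0.2  0.5] gw 0.0351
shift [ 266.    -0.7 -213.2] turn [ -0.32 -17.67   0.18] rows 7.0
```

Request:
{"method": "drive_tool", "body": {"series": [[38,0,-30,0,-3,0,40],[76,0,-61,0,-6,0,40],[114,0,-91,0,-9,0,40],[152,0,-122,0,-12,0,40],[190,0,-152,0,-15,0,40]]}}

```text
clock: 12.65
tcp_pos: [0.5987, -0.0309, 0.1094]
orientation: [-1.564, -0.064, 0.059]
contact_force: [-0.4, 1.0, -0.3]
grip_width: 0.0398
```

```bash
python3 - <<'E'
from h import *
planc(.669,-.1025,.11,97)
E
```

```text
t=12.65 tcp [ 0.5987 -0.0309  0.1094] yaw 94.5 F [-0.4  1.  -0.3] gw 0.0398
shift [ 56.7  -0.9 -77.2] turn [-0.31 -2.54  0.2 ] rows 2.0
```

Request:
{"method": "drive_tool", "body": {"series": [[28,0,-38,0,-1.3,0,40],[54,-1,-75,0,-2.5,0,40],[56.5,-1,-77,0,-2.5,0,40],[56.5,-1,-77,0,-2.5,0,40]]}}

```text
clock: 13.05
tcp_pos: [0.6609, -0.1046, 0.1093]
orientation: [-1.563, -0.095, 0.092]
contact_force: [-1.3, 1.3, -0.1]
grip_width: 0.04
```

```bash
cat >> h.py <<'E'
def rect(fn,x,y,z,a,b,deg):
    t=np.radians(deg);u=np.array([np.cos(t),np.sin(t)]);v=np.array([-u[1],u[0]])
    return proj(fn,[[*(np.array([x,y])+i*a/2*u+j*b/2*v),z] for i,j in ((1,1),(-1,1),(-1,-1),(1,-1))])
E
python3 - <<'E'
from h import *
c=(.669,-.1025)
planc(*c,.11,97)
grab('wrist','w13')
overlay('w13',[rect('w13',*c,.058,.03,.012,7),rect('w13',*c,0,.086,.048,7),rect('w13',*c,.034,.086,.048,7)],(165,110,335,300),4,'w13p')
E
```

```text
t=13.05 tcp [ 0.6609 -0.1046  0.1093] yaw 96.8 F [-1.3  1.3 -0.1] gw 0.0400
shift [ 0.5 -0.7  1.1] turn [-0.3  -0.18  0.15] rows 1.0
```

View pics/w13p.png

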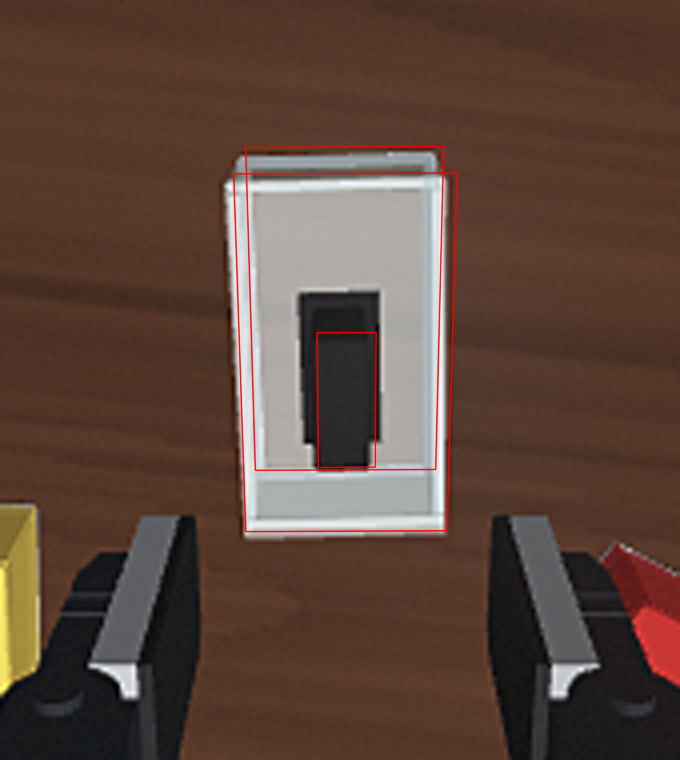

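```bash
cat >> h.py <<'E'
from scipy.optimize import least_squares
def fitrect(fn,pts,z,a,b,x0,deg0,box,k):
    """pts corners in crop px, any order; matched to nearest"""
    P=np.array(pts,float)/k+[box[0],box[1]]-.5+.5/k
    q=rect(fn,*x0,z,a,b,deg0); idx=[np.argmin(((q-p)**2).sum(1)) for p in P]
    s=least_squares(lambda p:(rect(fn,p[0],p[1],z,a,b,p[2]*100)[idx]-P).ravel(),[*x0,deg0/100])
    print('fit',s.x[:2].round(4),'deg %.2f'%(s.x[2]*100),'res px',s.fun.round(1)); return s.x[0],s.x[1],s.x[2]*100
E
python3 - <<'E'
from h import *
B=(165,110,335,300)
a=fitrect('w13',[(228,183),(446,176),(446,532),(244,537)],.034,.086,.048,(.669,-.1025),7,B,4)
b=fitrect('w13',[(237,156),(437,152)],.0,.086,.048,(.669,-.1025),7,B,4)
planc(a[0],a[1],.0235,90+a[2])
overlay('w13',[rect('w13',*a[:2],.058,.03,.012,a[2]),rect('w13',*a[:2],0,.086,.048,a[2]),rect('w13',*a[:2],.034,.086,.048,a[2])],B,4,'w13q')
E
```

```text
fit [ 0.6704 -0.1033] deg 8.12 res px [-0.7 -0.4  0.6  0.1 -0.   0.3  0.2  0.2]
fit [ 0.6709 -0.1033] deg 7.94 res px [ 0.3 -0.  -0.3 -0. ]
t=13.10 tcp [ 0.6603 -0.1026  0.1093] yaw 97.0 F [-1.5  1.   0.1] gw 0.0400
shift [ 1.9 85.8 -2.6] turn [-0.36 -1.16  0.13] rows 2.0
```

View pics/w13q.png

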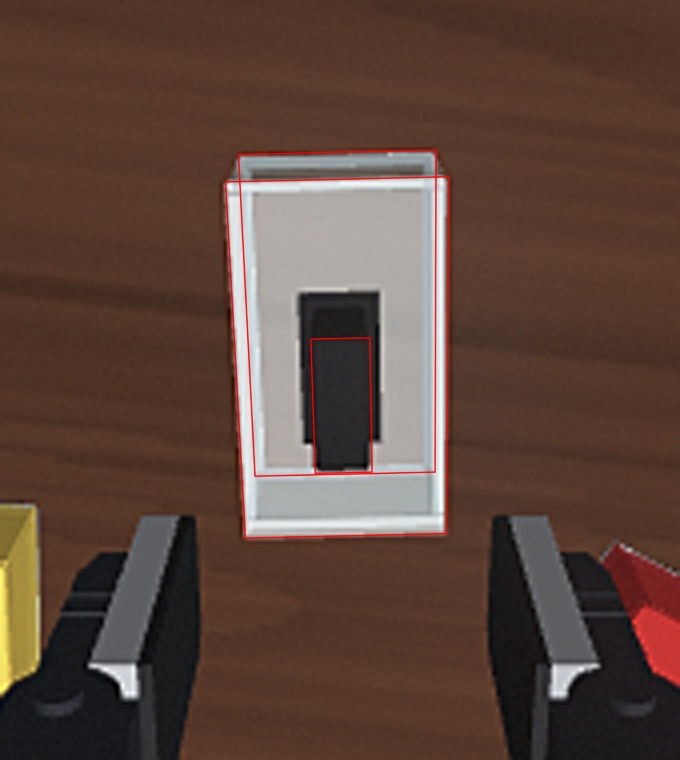

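Request:
{"method": "drive_tool", "body": {"series": [[2,30,-2.5,0,-1,0,35],[2,60,-2.5,0,-1,0,35],[2,78,-2.5,0,-1,0,35],[2,84,-2.5,0,-1,0,35],[2,84,-2.5,0,-1,0,35]]}}

```text
clock: 13.6
tcp_pos: [0.6617, -0.1024, 0.0247]
orientation: [-1.561, -0.11, 0.11]
contact_force: [0.5, -0.1, -0.3]
grip_width: 0.0349
```

```bash
python3 - <<'E'
from h import *
planc(.6705,-.1033,.025,98)
E
```

```text
t=13.60 tcp [ 0.6617 -0.1024  0.0247] yaw 98.1 F [ 0.5 -0.1 -0.3] gw 0.0349
shift [ 0.8 -0.3 -2.1] turn [-0.42  0.06  0.03] rows 1.0
```

Request:
{"method": "drive_tool", "body": {"series": [[0.5,0,-2,0,0,0,25],[0.5,0,-2,0,0,0,15],[0.5,0,-2,0,0,0,4],[0.5,0,-2,0,0,0,4],[0.5,0,-2,0,0,0,4]], "squeeze": 35}}

```text
clock: 14.1
tcp_pos: [0.6634, -0.1043, 0.0258]
orientation: [-1.561, -0.112, 0.109]
contact_force: [0.3, -0.1, 6.0]
grip_width: 0.0096
```

```bash
python3 - <<'E'
from h import *
grab('wrist','w14'); overlay('w14',[],(165,130,335,330),4,'w14p')
planc(.487,-.0055,.09,58)
E
```

```text
t=14.15 tcp [ 0.6634 -0.1043  0.0258] yaw 98.1 F [ 0.1 -0.   6.2] gw 0.0098
shift [-166.6  -63.7  128.1] turn [-4.400e-01  4.006e+01 -1.000e-02] rows 5.0
```

View pics/w14p.png

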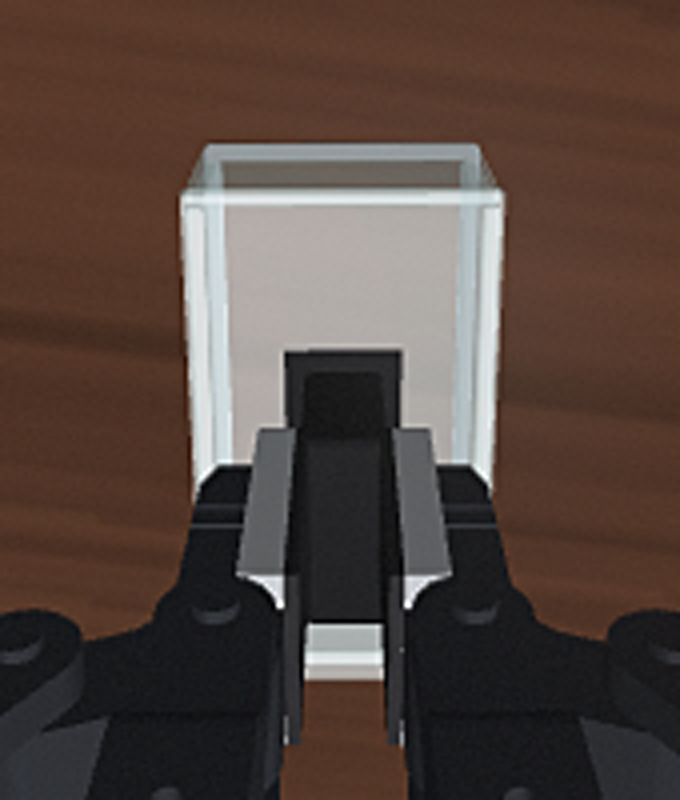

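Request:
{"method": "drive_tool", "body": {"series": [[0,-2,0,0,0,0,2],[0,-12,0,0,0,0,2],[0,-35,0,0,0,0,2],[-20,-60,15,0,5,0,2],[-50,-64,40,0,12,0,2]]}}

```text
clock: 14.65
tcp_pos: [0.6111, -0.074, 0.0934]
orientation: [-1.563, 0.053, -0.066]
contact_force: [-0.0, 1.6, -0.2]
grip_width: 0.0097
```

```bash
python3 - <<'E'
from h import *
B=(165,130,335,330)
c=fitrect('w14',[(205,144),(477,144),(182,196),(503,196)][:2],0.,.086,.048,(.6705,-.1033),8.1,B,4)
c2=fitrect('w14',[(182,194),(503,194)],.034,.086,.048,(.6705,-.1033),8.1,B,4)
t=np.radians(98.1)
for q in (c,c2):
    d=np.array(q[:2])-[.6634,-.1043]; print('ox',d@[np.sin(t),-np.cos(t)]*1e3,'oz',d@[np.cos(t),np.sin(t)]*1e3)
planc(.487,-.0055,.09,58)
E
```

```text
fit [ 0.6711 -0.1033] deg 7.99 res px [-0.4  0.   0.4  0. ]
fit [ 0.6706 -0.1033] deg 7.97 res px [-0.9  0.   0.9  0. ]
ox 7.781454343877646 oz -0.10178726964875229
ox 7.292366060163467 oz -0.04544200129858936
t=14.65 tcp [ 0.6111 -0.074   0.0934] yaw 85.7 F [-0.   1.6 -0.2] gw 0.0097
shift [-135.8    2.8   62.6] turn [-0.5  27.67  0.34] rows 4.0
```

Request:
{"method": "drive_tool", "body": {"series": [[-34,0,15,0,7,0,2],[-68,0,31,0,14,0,2],[-102,1,47,0,21,0,2],[-134,2,62,0,27.5,0,2],[-136,2,62.5,0,27.5,0,2]]}}

```text
clock: 15.15
tcp_pos: [0.4754, 0.0007, 0.0904]
orientation: [-1.518, 0.433, -0.436]
contact_force: [0.9, -0.5, -0.7]
grip_width: 0.0093
```

Request:
{"method": "drive_tool", "body": {"series": [[0,0,0,0,0,0,2]]}}

```text
clock: 15.25
tcp_pos: [0.4755, 0.0011, 0.091]
orientation: [-1.518, 0.431, -0.435]
contact_force: [-0.5, -0.4, -0.7]
grip_width: 0.0094
```

```bash
python3 - <<'E'
from h import *
s=(.487,-.0055)
planc(*s,.06,58)
grab('wrist','w15')
overlay('w15',[rect('w15',*s,.006,.108,.068,-32)],(150,90,350,300),3.8,'w15p')
E
```

```text
t=15.25 tcp [0.4755 0.0011 0.091 ] yaw 58.3 F [-0.5 -0.4 -0.7] gw 0.0094
shift [ 5.5 31.   0.2] turn [-0.52  0.31 -0.01] rows 1.0
```

View pics/w15p.png

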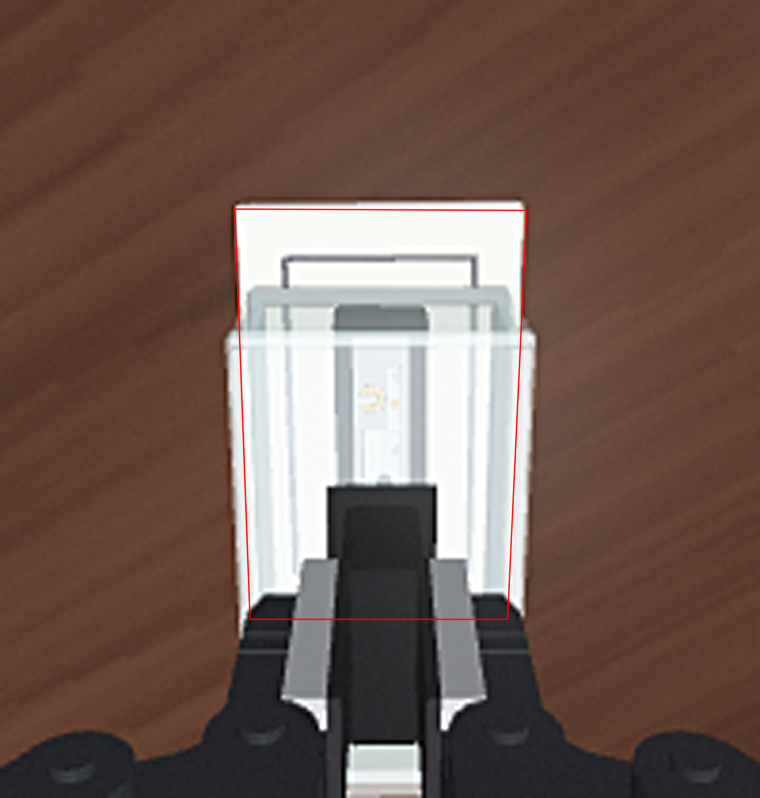

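```bash
python3 - <<'E'
from h import *
B=(150,90,350,300)
crop('w15',200,130,300,180,7.6,'w15c')
a=fitrect('w15',[(235,204),(525,203)],.006,.108,.068,(.487,-.0055),-32,B,3.8)
planc(a[0],a[1],.06,90+a[2],7.6)
E
```

```text
fit [ 0.4861 -0.0045] deg -31.55 res px [-0.3  0.   0.3  0. ]
t=15.30 tcp [0.4753 0.001  0.0909] yaw 58.3 F [-1.2  0.2 -0.3] gw 0.0094
shift [ 4.5 30.9  0.7] turn [-0.5  -0.17 -0.05] rows 1.0
```

View pics/w15c.png

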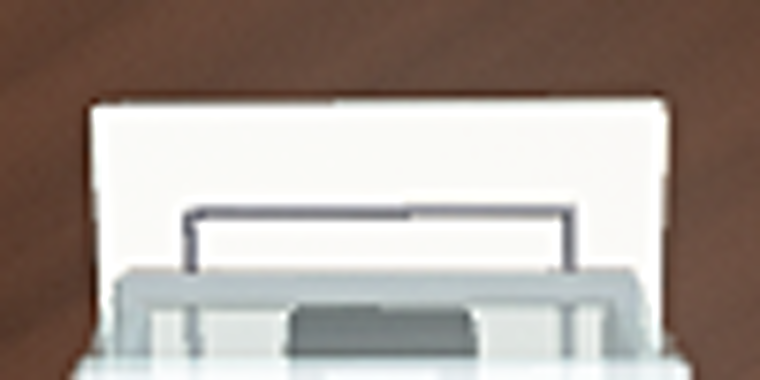

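Request:
{"method": "drive_tool", "body": {"series": [[4,15,0.5,0,-0.2,0,2],[4.5,32,0.7,0,-0.2,0,2],[4.5,46,0.7,0,-0.2,0,2],[4.5,54,0.7,0,-0.2,0,2],[4.5,55,0.7,0,-0.2,0,2]]}}

```text
clock: 15.8
tcp_pos: [0.4798, -0.0009, 0.0351]
orientation: [-1.519, 0.431, -0.431]
contact_force: [0.2, 0.2, -0.2]
grip_width: 0.0096
```

```bash
python3 - <<'E'
from h import *
s=(.4861,-.0045,-31.55)
planc(*s[:2],.032,58.45,7.6)
grab('wrist','w16')
overlay('w16',[rect('w16',*s[:2],.006,.108,.068,s[2]),rect('w16',*s[:2],.006,.084,.046,s[2])],(150,90,350,300),3.8,'w16p')
E
```

```text
t=15.80 tcp [ 0.4798 -0.0009  0.0351] yaw 58.4 F [ 0.2  0.2 -0.2] gw 0.0096
shift [-0.4  3.1  0.2] turn [-0.44  0.   -0.1 ] rows 1.0
```

View pics/w16p.png

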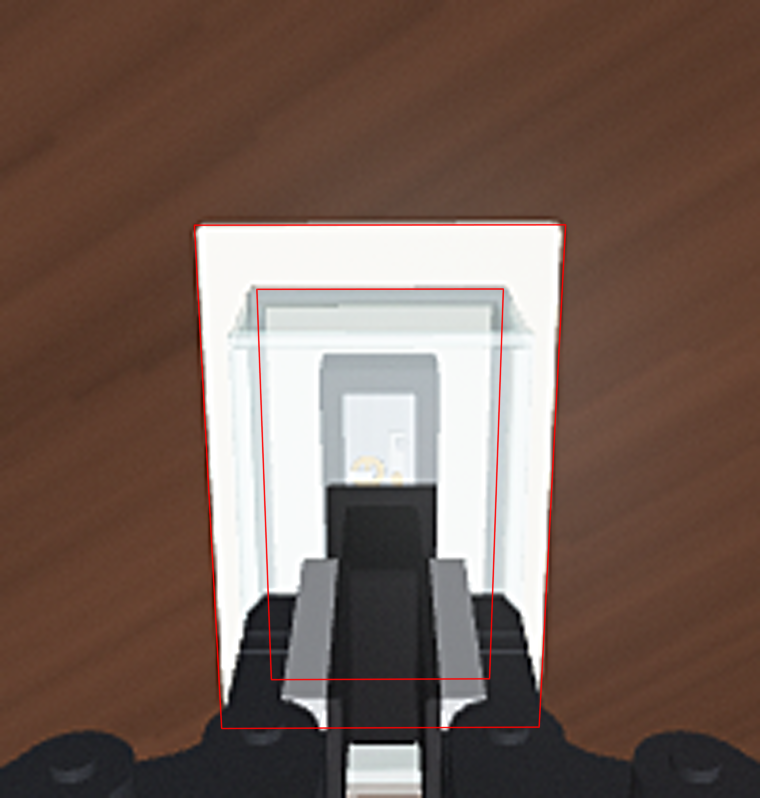

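Well aligned. Lower to contact.

Request:
{"method": "drive_tool", "body": {"series": [[-0.4,1,0,0,0,0,2],[-0.4,2,0,0,0,0,2],[-0.4,3,0,0,0,0,2],[-0.4,3,0,0,0,0,2]]}}

```text
clock: 16.25
tcp_pos: [0.4799, -0.0005, 0.0328]
orientation: [-1.519, 0.43, -0.432]
contact_force: [-0.1, 0.2, -0.4]
grip_width: 0.0096
```

Request:
{"method": "drive_tool", "body": {"series": [[0,0.6,0,0,0,0,2],[0,1.2,0,0,0,0,2],[0,1.2,0,0,0,0,2]]}}

```text
clock: 16.55
tcp_pos: [0.4799, -0.0005, 0.0318]
orientation: [-1.519, 0.429, -0.432]
contact_force: [-1.1, -0.6, 4.5]
grip_width: 0.0092
```

Request:
{"method": "drive_tool", "body": {"series": [[0,0,0,0,0,0,35],[0,0,0,0,0,0,35],[0,-15,0,0,0,0,35],[0,-45,0,0,0,0,35],[0,-82,0,0,-5,0,35]]}}

```text
clock: 17.05
tcp_pos: [0.4784, -0.0013, 0.1136]
orientation: [-1.533, 0.363, -0.361]
contact_force: [0.6, -0.6, -0.2]
grip_width: 0.035
```

```bash
python3 - <<'E'
from h import *
planc(.494,-.4285,.115,91)
E
```

```text
t=17.05 tcp [ 0.4784 -0.0013  0.1136] yaw 63.5 F [ 0.6 -0.6 -0.2] gw 0.0350
shift [ 197.5   -4.3 -379.1] turn [ -0.4  -27.47  -0.05] rows 9.0
```

Request:
{"method": "drive_tool", "body": {"series": [[20,-4,-38,0,-3,0,40],[42,-4,-80,0,-6,0,40],[64,-4,-122,0,-9,0,40],[86,-4,-164,0,-12,0,40],[108,-4,-206,0,-15,0,40]]}}

```text
clock: 17.55
tcp_pos: [0.4831, -0.2356, 0.1161]
orientation: [-1.558, 0.155, -0.155]
contact_force: [1.2, 0.1, 0.1]
grip_width: 0.0402
```

```bash
python3 - <<'E'
from h import *
planc(.494,-.4285,.115,91)
E
```

```text
t=17.55 tcp [ 0.4831 -0.2356  0.1161] yaw 78.7 F [1.2 0.1 0.1] gw 0.0402
shift [  41.    -0.2 -188.7] turn [ -0.4  -12.32   0.03] rows 4.0
```

Request:
{"method": "drive_tool", "body": {"series": [[10,0,-45,0,-3,0,40],[20,0,-92,0,-6,0,40],[31,0,-138,0,-9,0,40],[40,0,-182,0,-12,0,40],[41,0,-188.5,0,-12.3,0,40]]}}

```text
clock: 18.05
tcp_pos: [0.4838, -0.4356, 0.1148]
orientation: [-1.568, -0.009, 0.008]
contact_force: [-1.0, 0.4, 0.6]
grip_width: 0.0399
```

Request:
{"method": "drive_tool", "body": {"series": [[0,0,0,0,0,0,40],[0,0,0,0,0,0,40]]}}

```text
clock: 18.25
tcp_pos: [0.4833, -0.4353, 0.1143]
orientation: [-1.568, -0.008, 0.008]
contact_force: [-0.5, 0.2, 0.7]
grip_width: 0.0399
```

```bash
python3 - <<'E'
from h import *
c=(.494,-.4285,1)
planc(*c[:2],.025,91)
grab('wrist','w17')
overlay('w17',[rect('w17',*c[:2],.058,.03,.012,c[2]),rect('w17',*c[:2],.034,.062,.062,c[2])],(150,90,350,300),3.8,'w17p')
E
```

```text
t=18.25 tcp [ 0.4833 -0.4353  0.1143] yaw 90.6 F [-0.5  0.2  0.7] gw 0.0399
shift [ 3.  89.4  6.3] turn [-0.17 -0.41 -0.01] rows 2.0
```

View pics/w17p.png

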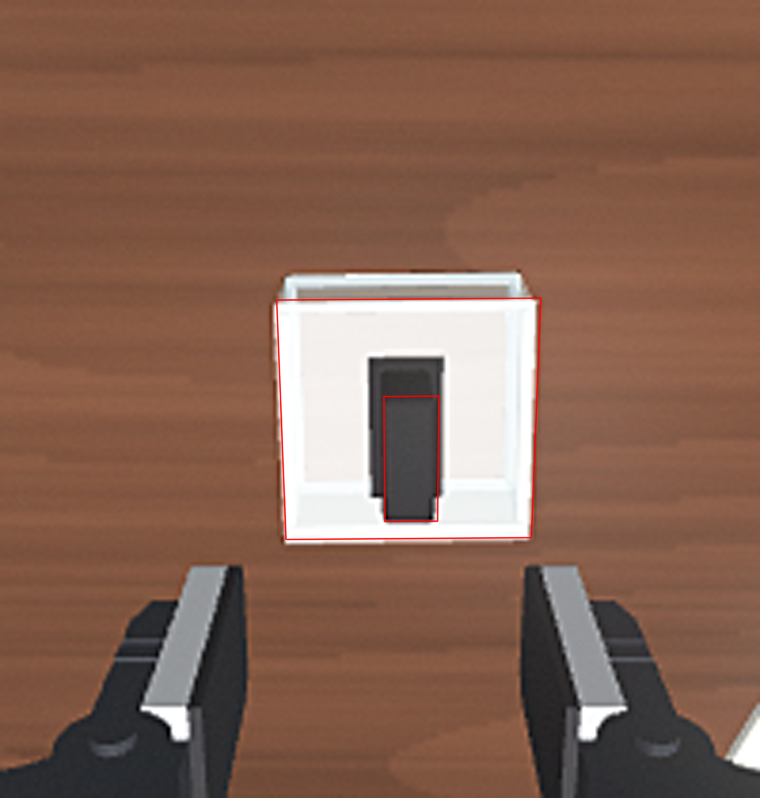

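```bash
python3 - <<'E'
from h import *
B=(150,90,350,300)
a=fitrect('w17',[(275,300),(538,297),(532,539),(285,543)],.034,.062,.062,(.494,-.4285),1,B,3.8)
planc(a[0],a[1],.0255,90+a[2])
E
```

```text
fit [ 0.4943 -0.4287] deg 1.41 res px [-0.1  0.5  0.2  0.3 -0.2 -0.4  0.2 -0.5]
t=18.30 tcp [ 0.4839 -0.4342  0.1144] yaw 90.7 F [-0.1 -0.2  1. ] gw 0.0401
shift [ 2.7 89.   5. ] turn [-0.2  -0.74  0.01] rows 2.0
```

Request:
{"method": "drive_tool", "body": {"series": [[2.7,30,5,0,-0.7,0,35],[2.7,60,5,0,-0.7,0,35],[2.7,80,5,0,-0.7,0,35],[2.7,88,5,0,-0.7,0,35],[2.7,88.5,5,0,-0.7,0,35]]}}

```text
clock: 18.8
tcp_pos: [0.4866, -0.427, 0.0252]
orientation: [-1.565, -0.019, 0.021]
contact_force: [-0.5, -1.0, 0.7]
grip_width: 0.0348
```

```bash
python3 - <<'E'
from h import *
planc(.4943,-.4287,.0255,91.4)
E
```

```text
t=18.80 tcp [ 0.4866 -0.427   0.0252] yaw 91.5 F [-0.5 -1.   0.7] gw 0.0348
shift [-0.2 -0.3 -1.9] turn [-0.3   0.06 -0.06] rows 1.0
```

Request:
{"method": "drive_tool", "body": {"series": [[0,0,-1.8,0,0,0,25],[0,0,-1.8,0,0,0,15],[0,0,-1.8,0,0,0,4],[0,0,-1.8,0,0,0,4],[0,0,-1.8,0,0,0,4]], "squeeze": 35}}

```text
clock: 19.3
tcp_pos: [0.4874, -0.4294, 0.0262]
orientation: [-1.567, -0.02, 0.02]
contact_force: [0.4, -0.4, 5.3]
grip_width: 0.0096
```

```bash
python3 - <<'E'
from h import *
grab('wrist','w18'); overlay('w18',[],(150,90,350,300),3.8,'w18p')
planc(.614,-.2845,.09,66.3)
E
```

```text
t=19.35 tcp [ 0.4874 -0.4293  0.0262] yaw 91.5 F [-0.   1.6  6.5] gw 0.0096
shift [123.2 -63.1 145.1] turn [-2.500e-01  2.516e+01 -2.000e-02] rows 5.0
```

View pics/w18p.png

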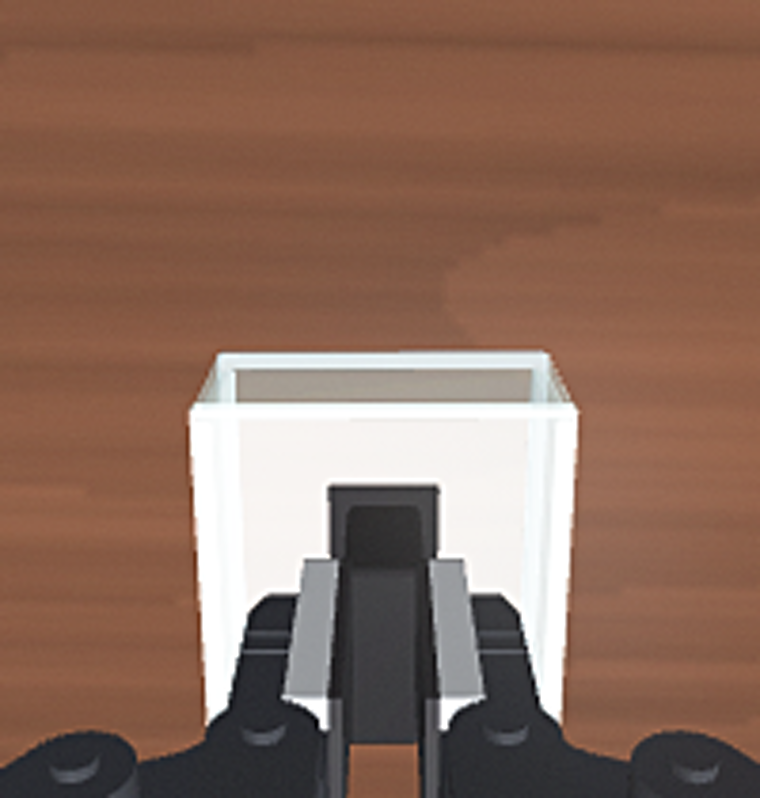

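Request:
{"method": "drive_tool", "body": {"series": [[0,-2,0,0,0,0,2],[0,-12,0,0,0,0,2],[0,-38,0,0,0,0,2],[18,-60,20,0,4,0,2],[48,-63,55,0,10,0,2]]}}

```text
clock: 19.85
tcp_pos: [0.5327, -0.3786, 0.0933]
orientation: [-1.568, 0.123, -0.129]
contact_force: [-0.1, 0.2, -0.5]
grip_width: 0.009
```

```bash
python3 - <<'E'
from h import *
B=(150,90,350,300)
c=fitrect('w18',[(217,352),(547,352)],0.,.062,.062,(.4945,-.4295),1.4,B,3.8)
t=np.radians(91.5); d=np.array(c[:2])-[.4874,-.4294]; print('ox',d@[np.sin(t),-np.cos(t)]*1e3,'oz',d@[np.cos(t),np.sin(t)]*1e3)
planc(.614,-.2845,.09,66.3)
E
```

```text
fit [ 0.4954 -0.429 ] deg 1.42 res px [-0.1  0.   0.1  0. ]
ox 8.038762360646095 oz 0.19516178616388494
t=19.85 tcp [ 0.5327 -0.3786  0.0933] yaw 80.8 F [-0.1  0.2 -0.5] gw 0.0090
shift [ 57.6   3.5 107.8] turn [-1.000e-02  1.451e+01  2.000e-01] rows 3.0
```

Request:
{"method": "drive_tool", "body": {"series": [[16,0,35,0,5,0,2],[36,1,70,0,9,0,2],[52,3,102,0,13.5,0,2],[55,3.5,108,0,14.5,0,2],[55,3.5,108,0,14.5,0,2]]}}

```text
clock: 20.35
tcp_pos: [0.6052, -0.2784, 0.0899]
orientation: [-1.546, 0.319, -0.323]
contact_force: [0.1, -0.9, -0.8]
grip_width: 0.0093
```

Request:
{"method": "drive_tool", "body": {"series": [[0,0,0,0,0,0,2],[0,0,0,0,0,0,2]]}}

```text
clock: 20.55
tcp_pos: [0.604, -0.2801, 0.0901]
orientation: [-1.547, 0.32, -0.325]
contact_force: [-0.2, 0.4, -1.2]
grip_width: 0.0094
```

```bash
python3 - <<'E'
from h import *
s=(.614,-.2845,-23.7)
planc(*s[:2],.035,66.3)
grab('wrist','w19')
overlay('w19',[rect('w19',*s[:2],.006,.082,.082,s[2])],(150,90,350,300),3.8,'w19p')
E
```

```text
t=20.55 tcp [ 0.604  -0.2801  0.0901] yaw 66.4 F [-0.2  0.4 -1.2] gw 0.0094
shift [ 2.9 55.1 -0. ] turn [-0.03  0.14  0.15] rows 2.0
```

View pics/w19p.png

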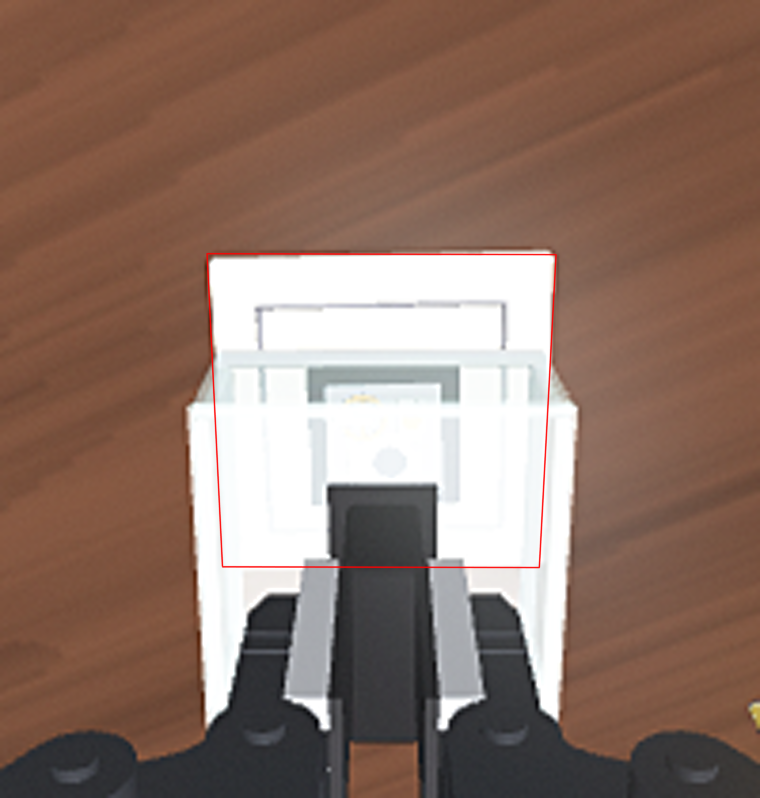

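```bash
python3 - <<'E'
from h import *
overlay('w19',[],(200,150,300,200),7.6,'w19c')
E
```

```text
(no output)
```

View pics/w19c.png

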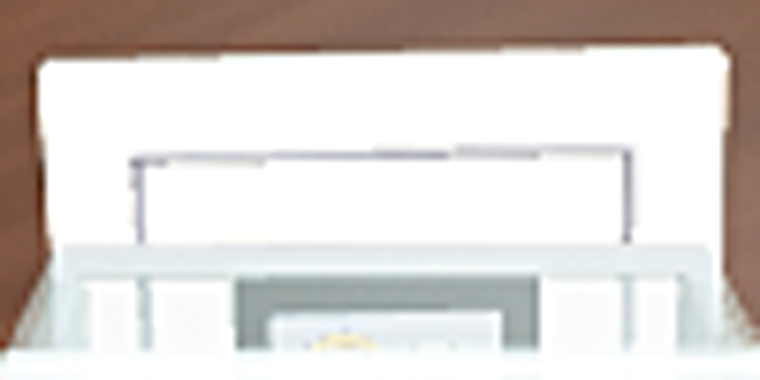

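```bash
python3 - <<'E'
from h import *
B=(200,150,300,200)
a=fitrect('w19',[(38,59),(729,44)],.006,.082,.082,(.614,-.2845),-23.7,B,7.6)
planc(a[0],a[1],.036,90+a[2],7.9)
E
```

```text
fit [ 0.6144 -0.2835] deg -22.29 res px [-0.4  0.   0.4  0. ]
t=20.60 tcp [ 0.6041 -0.2802  0.0901] yaw 66.4 F [ 0.4  0.5 -0.1] gw 0.0090
shift [ 2.7 54.1  0.9] turn [-0.03 -1.29  0.15] rows 2.0
```

Request:
{"method": "drive_tool", "body": {"series": [[2.5,15,1,0,-1.3,0,2],[2.7,32,1,0,-1.3,0,2],[2.7,46,1,0,-1.3,0,2],[2.7,53,1,0,-1.3,0,2],[2.7,54,1,0,-1.3,0,2]]}}

```text
clock: 21.1
tcp_pos: [0.6059, -0.2799, 0.034]
orientation: [-1.549, 0.305, -0.305]
contact_force: [-0.9, -0.3, 0.1]
grip_width: 0.0093
```

```bash
python3 - <<'E'
from h import *
s=(.6144,-.2835,-22.3)
planc(*s[:2],.033,67.7,7.9)
grab('wrist','w20')
overlay('w20',[rect('w20',*s[:2],.006,.082,.082,s[2]),rect('w20',*s[:2],.010,.062,.062,s[2])],(150,90,350,300),3.8,'w20p')
E
```

```text
t=21.10 tcp [ 0.6059 -0.2799  0.034 ] yaw 67.7 F [-0.9 -0.3  0.1] gw 0.0093
shift [ 1.3  1.  -0.1] turn [-0.02  0.02 -0.02] rows 1.0
```

View pics/w20p.png

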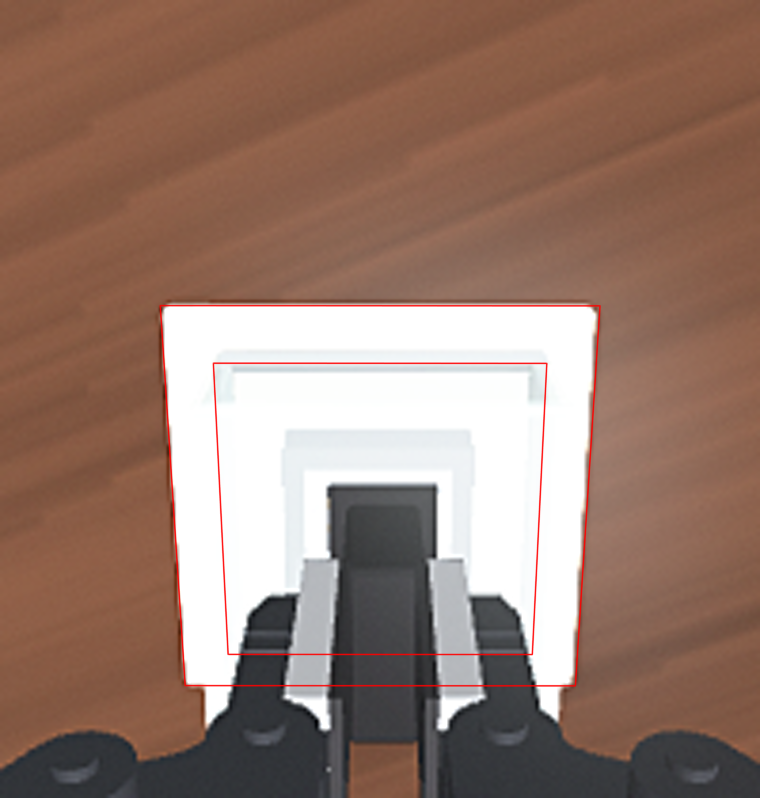

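Request:
{"method": "drive_tool", "body": {"series": [[1.5,0,-0.3,0,0,0,2],[1.5,0.5,-0.3,0,0,0,2],[1.5,1,-0.3,0,0,0,2],[1.5,1.5,-0.3,0,0,0,2]]}}

```text
clock: 21.55
tcp_pos: [0.608, -0.2811, 0.0338]
orientation: [-1.549, 0.304, -0.306]
contact_force: [0.6, 0.8, -1.7]
grip_width: 0.0091
```

Request:
{"method": "drive_tool", "body": {"series": [[-0.3,0.7,0,0,0,0,2],[-0.3,1.4,0,0,0,0,2],[-0.3,1.8,0,0,0,0,2],[-0.3,1.8,0,0,0,0,2]]}}

```text
clock: 21.95
tcp_pos: [0.6078, -0.2813, 0.0324]
orientation: [-1.549, 0.304, -0.307]
contact_force: [-1.0, -0.3, 3.8]
grip_width: 0.0094
```

```bash
python3 - <<'E'
from h import *
s=(.6144,-.2835,-22.3)
planc(*s[:2],.033,67.7,7.9)
grab('wrist','w21')
overlay('w21',[rect('w21',*s[:2],.006,.082,.082,s[2]),rect('w21',*s[:2],.006,.062,.062,s[2])],(150,90,350,300),3.8,'w21p')
E
```

```text
t=21.95 tcp [ 0.6078 -0.2813  0.0324] yaw 67.7 F [-1.  -0.3  3.8] gw 0.0094
shift [-0.9 -0.6  0.4] turn [-0.02  0.01  0.11] rows 1.0
```

View pics/w21p.png

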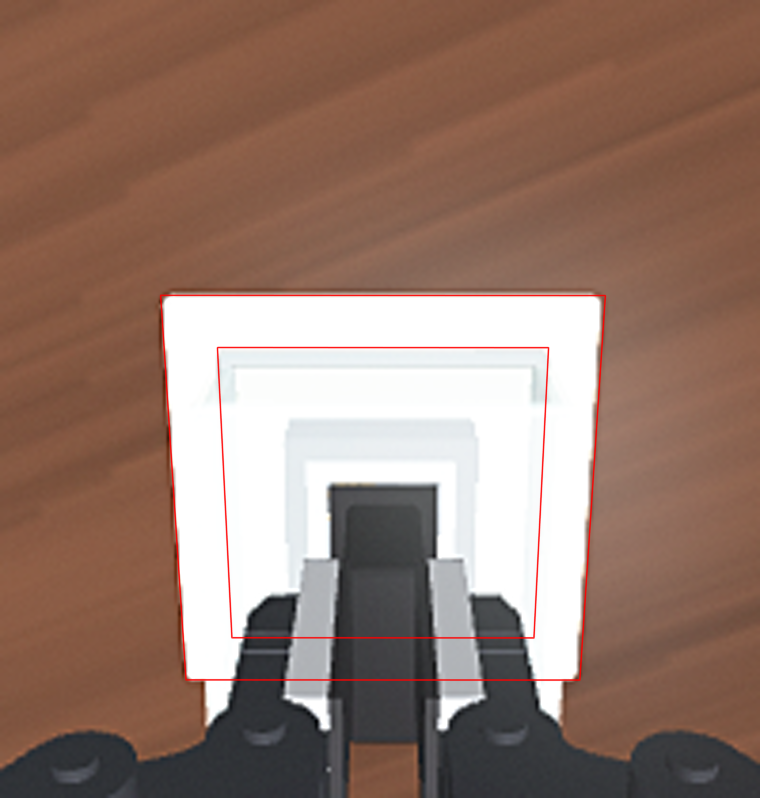

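Contact made and the rim is on the line (within about 1 mm). Release, rise and move away.

Request:
{"method": "drive_tool", "body": {"series": [[0,0,0,0,0,0,35],[0,0,0,0,0,0,35],[0,-15,0,0,0,0,35],[0,-45,0,0,0,0,35],[0,-90,0,0,0,0,35]]}}

```text
clock: 22.5
tcp_pos: [0.6061, -0.2804, 0.1219]
orientation: [-1.549, 0.307, -0.303]
contact_force: [0.6, -0.1, -0.2]
grip_width: 0.0352
```

Request:
{"method": "drive_tool", "body": {"series": [[-10,-45,-10,0,0,0,40],[-30,-90,-40,0,0,0,40],[-40,-120,-80,0,0,0,40],[-40,-130,-120,0,0,0,40],[-40,-130,-150,0,0,0,40]]}}

```text
clock: 23.0
tcp_pos: [0.5112, -0.4086, 0.2572]
orientation: [-1.552, 0.305, -0.311]
contact_force: [0.4, -1.0, 0.3]
grip_width: 0.0398
```

```bash
python3 - <<'E'
from h import *
o=r.get_obs();print(o['tcp_pos'])
grab('top','tf');grab('scene','sf')
overlay('tf',[],(70,110,470,310),2,'tfp'); overlay('sf',[],(80,80,400,340),2.5,'sfp')
E
```

```text
[ 0.51121104 -0.40855897  0.25722793]
```

View pics/tfp.png

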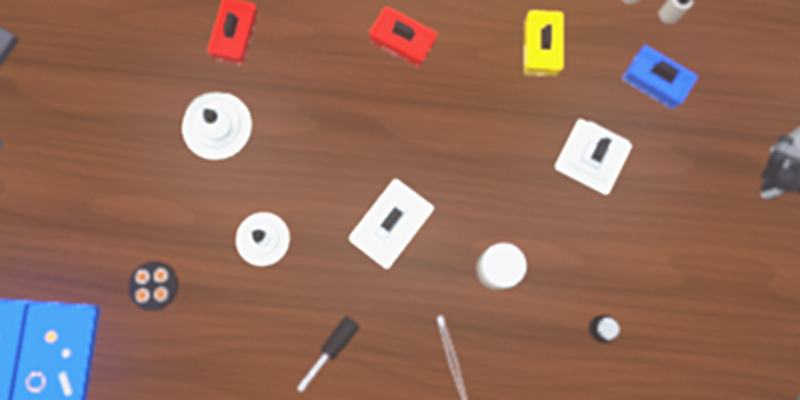

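View pics/sfp.png

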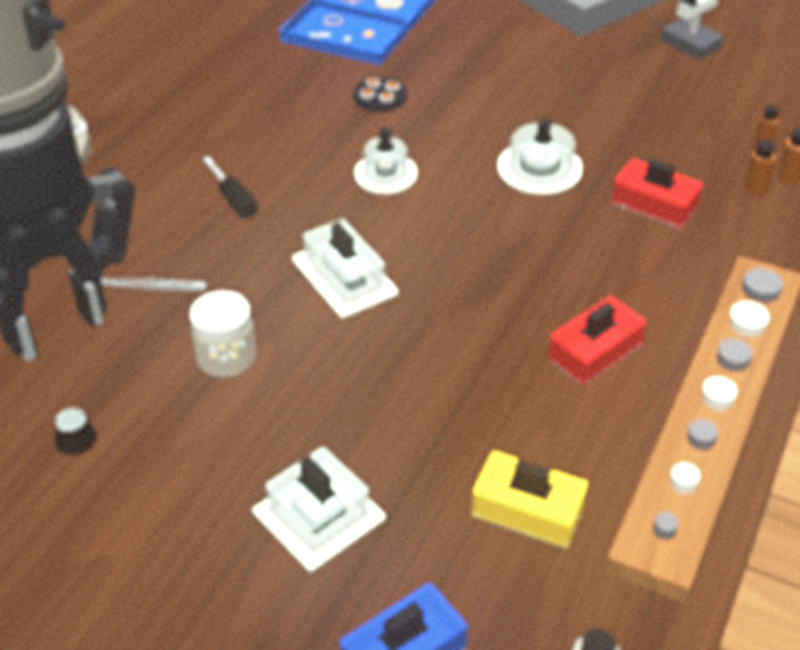

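```bash
python3 - <<'E'
from h import *
S=[(.6144,-.2835,-22.3,.082,.082,.062,.062),(.4861,-.0045,-31.55,.108,.068,.086,.048)]
P=[]
for s in S: P+=[rect('sf',*s[:2],.006,s[3],s[4],s[2]),rect('sf',*s[:2],.006,s[5],s[6],s[2]),rect('sf',*s[:2],.040,s[5],s[6],s[2])]
overlay('sf',P,(170,150,270,310),5,'sfo')
a=cv2.imread('pics/sf.png');
im=cv2.imread('pics/sfo.png')
cv2.imwrite('pics/sfo2.png',np.hstack([im[100:400],im[470:770]])[:, :].astype(np.uint8)[:, :800] if False else cv2.resize(np.vstack([im[80:400],im[500:800]]),None,fx=.95,fy=.95))
E
```

```text
(no output)
```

View pics/sfo2.png

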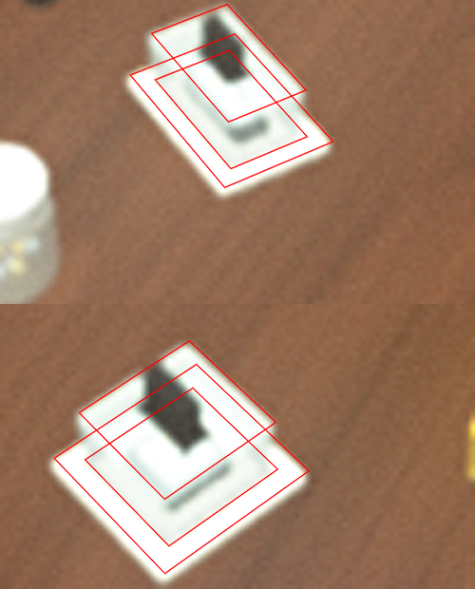

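Both covers sit parallel and centred on their stands, apart from a common shift from the scene camera's own offset. I'm handing in.

```bash
python3 -c "
from h import *
print(r.hand_in()); print(r.get_obs()['clock'])"
```

```text
the job is handed in; nothing more can be done
None
the job is handed in; nothing more can be done
```

All four glass covers are on their own stands over the movements, and I handed the job in at about 23 s of the 102 s allowed. Each cover was lowered in small steps until the force reading showed contact of 2–5 N, then released.

- **Fit:** the wrist pictures taken at contact, or 1–3 mm above it, showed the rims within about 1–2 mm of the grey lines. The square and oblong covers looked parallel to their stands to within about 0.5°. I took no wrist close-ups after release.
- **Final pictures:** the top and scene views showed all four covers upright on their stands. The jar and loupe were where they started, and the coloured look-alikes had not been touched.
- **Fingertip position:** by the pictures, the fingertips sat about 20 mm above and 8 mm to the side of the reported TCP. My first close on the large cover's knob missed above it, without force, and I corrected for this in every later grasp.
- **Camera disagreement:** the top-view position estimates were off from the wrist camera by up to about 5 mm, so I used the wrist camera for placing. The scene camera is also shifted by a few mm.
- **Grip width:** it read about 2–3.5 mm under the true knob and bar sizes, which had no effect on the job.

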